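# Re-dress the stone mortar display

## Task

Put the stone stall in order: lay the two chisels left in the display lane in the shallow tool tray, and stand every tipped mortar upright in the lane, one in the middle of each gap between the pieces standing there. When all of them stand, clean their insides with the brush, from the shortest to the tallest: down to the bottom, up to near the mouth and down to the bottom once more in each. Then put the brush back in its caddy, bristles down, with all mortars standing in their gaps and everything else left as it was.

Things in the scene. Friction and masses are not known exactly. Their poses are not given: they have to be found in the camera images.
- lane: display lane, fixed: a wooden board 150 mm (its x, across) by 800 mm (its y, along), 20 mm thick, with a 13 mm wide batten along each long edge that rises 10 mm above the board; clear width between battens 124 mm. Origin: centre of its underside, on the bench; the standing surface is 20 mm above it; z up
- mortar_short: grey stone mortar, the shortest of the three kinds, 95 mm high: a plain round cup 66 mm in outer diameter, open at one end (bore 50 mm, inner floor 20 mm above the underside), with a square foot 66 x 66 x 18 mm at the other. About 0.42 kg. Origin: centre of its underside (the foot); z: along its axis towards the mouth. Starts lying on the bench in front of the lane, axis level 33 mm above the bench, mouth away from the robot. None if absent in this start
- mortar_mid: grey stone mortar, the middle one of the three kinds, 110 mm high: a plain round cup 66 mm in outer diameter, open at one end (bore 50 mm, inner floor 20 mm above the underside), with a square foot 66 x 66 x 18 mm at the other. About 0.5 kg. Origin: centre of its underside (the foot); z: along its axis towards the mouth. Starts lying on the bench in front of the lane, axis level 33 mm above the bench, mouth away from the robot. None if absent in this start
- mortar_tall: grey stone mortar, the tallest of the three kinds, 125 mm high: a plain round cup 66 mm in outer diameter, open at one end (bore 50 mm, inner floor 20 mm above the underside), with a square foot 66 x 66 x 18 mm at the other. About 0.58 kg. Origin: centre of its underside (the foot); z: along its axis towards the mouth. Starts lying on the bench in front of the lane, axis level 33 mm above the bench, mouth away from the robot. None if absent in this start
- roller_a: neighbour: pale stone roller 48 mm in diameter, 70 mm high, standing on end in the lane. Origin: centre of its underside; z up its axis. Leave alone
- roller_b: neighbour: pale stone roller 48 mm in diameter, 70 mm high, standing on end in the lane. Origin: centre of its underside; z up its axis. Leave alone
- bowl_a: neighbour: dark squat stone bowl, 60 mm in diameter, 60 mm high, standing in the lane. Origin: centre of its underside; z up. Leave alone
- bowl_b: neighbour: dark squat stone bowl, 60 mm in diameter, 60 mm high, standing in the lane. Origin: centre of its underside; z up. Leave alone
- brush: cleaning brush, 200 mm long, 0.11 kg: rigid bristle head 35 mm in diameter (32 mm solid core) and 85 mm long at its lower end, 10 mm wire shaft, then a round wooden grip 22 mm in diameter from 130 to 200 mm. Origin: centre of the free end face of the bristle head; z: along the brush towards the grip. Starts standing upright in the caddy, bristles down
- caddy: brush caddy, fixed: pinkish stone box, 64 x 64 mm, 90 mm high, open at the top, 10 mm walls, bore 44 x 44 mm, inner floor 10 mm above its underside. Origin: centre of its underside; z up
- chisel: steel chisel 130 mm long, round shank 18 mm in diameter, flat blade 36 mm wide and 10 mm thick over the last 30 mm at its +x end. Starts lying along the lane in one of the gaps. Origin: below its middle, on the surface it lies on; x along its length
- punch: steel point chisel 130 mm long, square shank 20 x 20 mm, thinner round point (12 mm) over the last 35 mm at its +x end. Starts lying along the lane in another gap. Origin: below its middle, on the surface it lies on; x along its length
- tray: tool tray, fixed: shallow open wooden tray, 172 mm (its x) by 136 mm (its y), 18 mm high, 6 mm walls and floor, at the right of the bench. Origin: centre of its underside; z up
Not all that is in view belongs to the job. Leave any yellow look-alike of the brush alone. What is shaped like the mortar_mid but yellow is not meant.

How it is judged:
By the outcome, as a careful person would: the job done as asked, in the order asked, and still so for the second after the job is handed in, with the robot touching nothing.
Of mortar_short, mortar_mid, mortar_tall only 2 to 3 are there at a start; the rules pass over those that are not, and their reading is None.
At some moment in a run one of mortar_short, mortar_mid, mortar_tall may be knocked a few centimetres aside while the robot is not near it.
It also fails if it takes over 210 s, if anything falls off the work surface, if the arm or the gripper's body presses on something with over 40 N, if the wrist force passes 120 N, or if a joint passes its speed limit or range.

## Robot

A 6-joint arm with a two-finger parallel gripper is mounted at the origin on the work surface. World frame = base frame: x ahead of the robot, y to its left, z up, the work surface at z = 0. Lengths are in m, angles in degrees, forces in N, time in s.
With the tool pointing down it reaches from about 0.375 to 0.9 m from the base axis. Payload 3.1 kg.
Tool frame: the origin (TCP) lies at the very end of the fingers, on their centre line; the grasp point (between the pads) lies 19 mm behind it; z points along the fingers, y is the direction in which the jaws open and shut (so a half turn about z gives the same grasp; the last joint's range is limited). The gripper opens to 87 mm and grips with 3 to 60 N. Pads are 19 mm wide; open, the fingers measure 117 mm over their backs; the gripper's body (75 mm by 190 mm) begins 51 mm behind the grasp point.
Start: joints at [-74.685, 30.224, 82.088, -0, 67.689, -10.227], TCP at [0.27, -0.564, 0.223] pointing down, gripper open.
Joint ranges: [-176.69, 176.69], [-43.24, 126.21], [12.49, 139.97], [-82, 262], [0, 151.66], [-163.58, 163.58]. Speed limits (degrees/s): [159.86, 159.86, 180, 180, 180, 180].

## Interface

Orientations are given as a 3x3 rotation matrix whose columns are the frame's x, y, z axes.
In Python, from rig import read_state, capture, hand_in gives the robot as it stands. The module is installed in compiled form; this text tells all that it offers.
- The arm moves only by the tool move_arm, never from a script. Its arguments are lists of equal length, an entry for each row: "linear": the shift along the tool's x, y, z in cm, a list of three; "angular": the turn, a rotation vector about the tool's x, y, z in rad, a list of three; "fingers": the gripper command: -1 is fully open, 1 is shut, values between are in proportion. In form: {"linear": [[tx, ty, tz], ...], "angular": [[wx, wy, wz], ...], "fingers": [fingers, ...]}. A call has 1 to 12 rows; each row is the pose to reach, as a shift and turn from the pose measured when the call began, along the tool's axes at that moment; what a row does not reach only later rows make up. A row lasts 1/12 s, in which the tool goes at most 41.7 mm and 7.16 degrees, less where a joint would pass 70% of its speed; a pose out of reach is approached as far as the arm can. A call with a gripper value outside its range is refused whole. The fingers move at their own pace and stop on an object; the grip force is fixed at half the most. Time passes only in rows, so rows that repeat a pose let the fingers close. It gives the time, the measured TCP pose, the force and the opening at its end, in the units of the state.
- read_state(): the state, without advancing time (a new reading comes with each control period).
- capture(name): name is "scene" or "top" or "wrist"; returns a dict with "color" (384x512x3 uint8, red, green, blue), "fx", "fy", "cx", "cy" (pixels), "view" (4x4, takes a point from world to camera coordinates); the wrist camera has in their place "hand_eye" (4x4, takes a point from camera to tool coordinates, whose origin is the TCP and whose axes are the flange's). Camera axes: x right, y down, z forward; pixel columns grow to the right and rows downward; lengths in m; the calibration is good to about 2 mm. A picture is of the moment at which its call begins: read the wrist's pose just before it. There is no depth.
- hand_in(): hands the job in, once; it reports no verdict.
The state is a dict: "time_s": time; "joint_positions": joint angles; "qvel": joint speeds; "tau": joint torques, N m; "position": TCP position; "tcp_rot": TCP orientation; "force": force on the tool from outside, world axes, zero at the start; "moment": the same for the moment, N m; "opening": opening from 0.0 (shut) to 1.0 (fully open).
Only numpy, scipy, OpenCV 4.12 (cv2) and the standard library are available. Lean on these libraries where they do the work, as an engineer would, in place of code of your own. Each camera call takes 0.05 s, during which the arm holds its last target. There are 200 camera calls.

## Working session

There is one attempt and no reset: what is moved stays moved. The work goes in short steps, Python scripts to look and compute and a tool call to move; the robot and the scene stay as the last step left them, time stands still between calls to the robot, and variables do not carry over. Pictures are saved under pics/ and viewed, about 12 in all and at most 16, crops included, and the job is handed in when it is done.

Besides the shell and the picture viewer there is one more tool, called after ">>>" as name(argument=value, ...) on one line, values as JSON. move_arm: Moves the arm, as the interface text tells. Its arguments: {"type":"object","properties":{"linear":{"type":"array"},"angular":{"type":"array"},"fingers":{"type":"array"}},"required":["linear","angular","fingers"]}

```bash
mkdir -p pics
cat > h.py <<'E'
import numpy as np, cv2
from rig import read_state, capture, hand_in
def ray(c,u,v,z,st=None):
    """pixel -> world point on plane height z"""
    d=np.array([(u-c['cx'])/c['fx'],(v-c['cy'])/c['fy'],1.])
    if 'view' in c:
        M=np.linalg.inv(np.array(c['view']))
    else:
        T=np.eye(4);T[:3,:3]=st['tcp_rot'];T[:3,3]=st['position'];M=T@np.array(c['hand_eye'])
    o=M[:3,3];d=M[:3,:3]@d
    return o+d*(z-o[2])/d[2]
def proj(c,p,st=None):
    if 'view' in c: V=np.array(c['view'])
    else:
        T=np.eye(4);T[:3,:3]=st['tcp_rot'];T[:3,3]=st['position'];V=np.linalg.inv(T@np.array(c['hand_eye']))
    q=V@np.r_[p,1];return np.array([c['fx']*q[0]/q[2]+c['cx'],c['fy']*q[1]/q[2]+c['cy']])
def save(c,n,crop=None,s=1.5):
    im=c['color'][:,:,::-1]
    if crop: im=im[crop[1]:crop[3],crop[0]:crop[2]]
    cv2.imwrite('pics/'+n+'.png',cv2.resize(im,None,fx=s,fy=s,interpolation=cv2.INTER_CUBIC))
E
python3 - <<'E'
from h import *
import pickle
np.set_printoptions(precision=3,suppress=True)
s=read_state();print(s)
for n in('scene','top'):
    c=capture(n);save(c,n+'0');pickle.dump(c,open(n+'0.pkl','wb'));print(n,c['fx'],np.linalg.inv(c['view']))
c=capture('wrist');print(c['hand_eye'],c['fx'])
E
```

```text
{'time_s': 0.0, 'joint_positions': array([-74.685,  30.279,  82.158,  -0.001,  67.689, -10.227]), 'qvel': array([-0.01 , -0.008,  0.002, -0.036, -0.064,  0.011]), 'tau': array([  0.001, -44.004, -17.659,   0.063,   0.058,  -0.   ]), 'position': array([ 0.269, -0.563,  0.222]), 'tcp_rot': array([[ 0.902,  0.431, -0.001],
       [ 0.431, -0.902,  0.002],
       [ 0.   , -0.002, -1.   ]]), 'force': array([ 1.028, -0.367,  0.399]), 'moment': array([ 0.024,  0.018, -0.046]), 'opening': 0.9974438861983173}
scene 481.84059320580616 [[-0.453  0.703 -0.548  1.332]
 [ 0.892  0.355 -0.281  0.442]
 [-0.003 -0.616 -0.788  1.258]
 [ 0.     0.     0.     1.   ]]
top 474.40686186445424 [[ 0.02  -0.999  0.043  0.446]
 [-1.    -0.02  -0.011  0.054]
 [ 0.012 -0.043 -0.999  1.551]
 [ 0.     0.     0.     1.   ]]
[[-0.001 -0.964 -0.267  0.074]
 [ 1.    -0.001 -0.001  0.   ]
 [ 0.001 -0.267  0.964 -0.161]
 [ 0.     0.     0.     1.   ]] 322.2926649660984
```

View pics/top0.png

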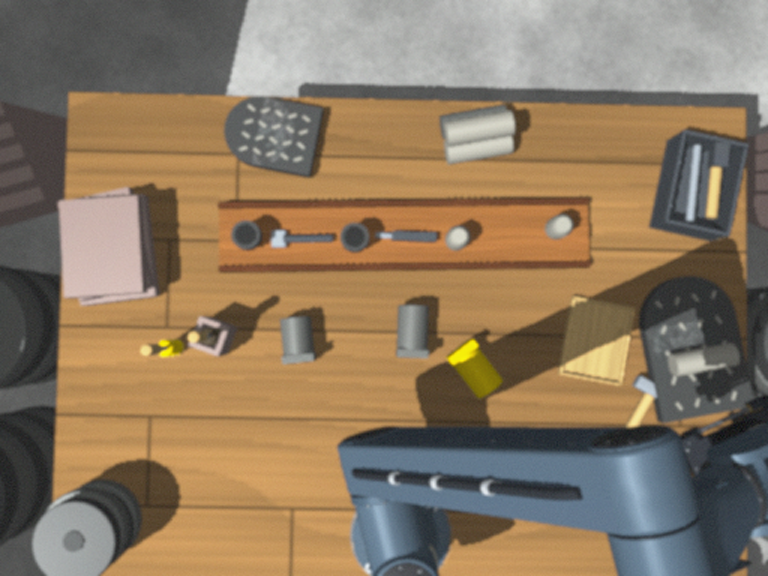

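View pics/scene0.png

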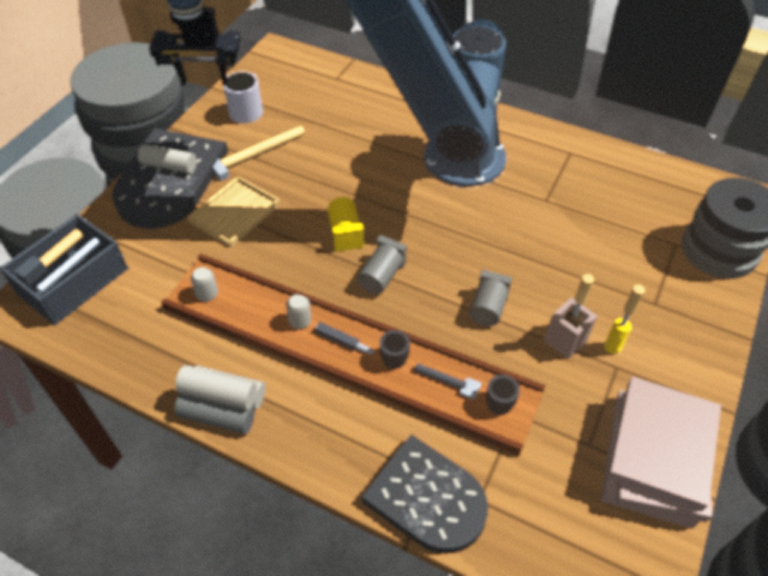

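Seen: the lane (top picture, x 219–590, y 200–270) with bowls at (245,235) and (355,236), rollers at (458,236) and (560,225), and chisels at (300,240) and (410,236). Two grey mortars lie at (297,338) and (412,330). 

Candidates:
- **Mortars:** the two grey ones; the yellow one at (475,368) is a decoy.
- **Brush:** the one in the caddy at (205,337); the yellow one at (160,349) is a decoy.
- **Tray:** pale wooden at (598,340). The dark box at (700,185) isn't it.

Run:
```python
from h import *
import pickle
c=pickle.load(open('top0.pkl','rb'));save(c,'topcrop',(85,125,435,265),2.28)
c2=pickle.load(open('scene0.pkl','rb'))
```

```text
(no output)
```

View pics/topcrop.png

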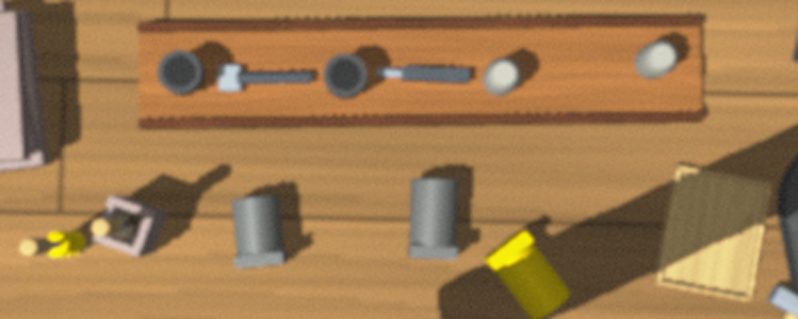

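Run:
```python
from h import *
import pickle
np.set_printoptions(precision=3,suppress=True)
c=pickle.load(open('top0.pkl','rb'))
for n,x,y,z in [('laneTL',139,22,.03),('laneTR',704,16,.03),('laneBL',140,126,.03),('laneBR',704,120,.03),('bowlA',180,72,.08),('bowlB',346,75,.08),('rol1',502,76,.09),('rol2',661,57,.09),
 ('chis blade end',219,78,.03),('chis end',315,76,.035),('punch tip',377,72,.03),('punch end',471,74,.04),
 ('ML mouth',256,197,.033),('ML foot',260,266,.033),('ML footL',236,262,.066),('ML footR',284,258,.066),('MR mouth',435,179,.033),('MR foot',435,258,.033),
 ('t1',678,165,.018),('t2',772,182,.018),('t3',752,298,.018),('t4',657,283,.018),('cad',112,197,.09),('cad',165,210,.09),('cad',147,254,.09),('cad',92,240,.09),('brush',100,227,.21)]:
    print(n,ray(c,85+x/2.28,125+y/2.28,z)[:2])
```

```text
laneTL [0.707 0.405]
laneTR [ 0.733 -0.395]
laneBL [0.56  0.399]
laneBR [ 0.585 -0.396]
bowlA [0.631 0.336]
bowlB [0.632 0.11 ]
rol1 [ 0.633 -0.103]
rol2 [ 0.664 -0.319]
chis blade end [0.63 0.29]
chis end [0.635 0.155]
punch tip [0.643 0.068]
punch end [ 0.642 -0.064]
ML mouth [0.463 0.234]
ML foot [0.367 0.226]
ML footL [0.374 0.255]
ML footR [0.38  0.189]
MR mouth [ 0.493 -0.017]
MR foot [ 0.383 -0.019]
t1 [ 0.521 -0.363]
t2 [ 0.499 -0.497]
t3 [ 0.334 -0.47 ]
t4 [ 0.353 -0.335]
cad [0.459 0.42 ]
cad [0.443 0.349]
cad [0.383 0.371]
cad [0.401 0.445]
brush [0.42  0.404]
```

```bash
cat >> h.py <<'E'
from scipy.spatial.transform import Rotation as Rn
import math
def down(az):
    """tool down, tool y axis at azimuth az (deg)"""
    a=math.radians(az);y=np.array([math.cos(a),math.sin(a),0]);z=np.array([0,0,-1.]);return np.c_[np.cross(y,z),y,z]
def fwd(az,tilt=0):
    """tool y axis at azimuth az, tool z = rotated up from down by (90-tilt) about tool y so z points towards +tool x... """
    R=down(az);return R@Rn.from_rotvec([0,math.radians(tilt),0]).as_matrix()
def plan(tg,st=None):
    """tg: list of (pos,R,fingers,extra rows); prints the calls to type"""
    s=st or read_state();p=np.array(s['position']);R=np.array(s['tcp_rot'])
    for q,Q,f,ex in tg:
        l=np.round(R.T@(np.array(q)-p)*100,1);w=np.round(Rn.from_matrix(R.T@Q).as_rotvec(),2)
        n=math.ceil(max(np.linalg.norm(l)/4.17,np.degrees(np.linalg.norm(w))/7.16))+ex
        print('lin',l.tolist(),'ang',w.tolist(),'f',f,'rows',n)
        p=p+R@l/100;R=R@Rn.from_rotvec(w).as_matrix()
def st():
    s=read_state();np.set_printoptions(precision=3,suppress=True)
    print('t',round(s['time_s'],2),'p',s['position'],'z',s['tcp_rot'][:,2],'y',s['tcp_rot'][:,1],'F',s['force'],'op',round(s['opening'],3),'j',np.round(s['joint_positions'],1))
    open('log.txt','a').write(repr((list(s['joint_positions']),list(s['position']),s['tcp_rot'].tolist()))+'\n');return s
E
python3 - <<'E'
from h import *
s=st()
plan([((.45,-.17,.25),down(-30),0,0),((.625,.19,.2),down(2),0,1)])
E
```

```text
t 0.15 p [ 0.269 -0.563  0.222] z [-0.     0.002 -1.   ] y [ 0.431 -0.902 -0.002] F [-0.919  1.087 -0.156] op 1.0 j [-74.7  30.3  82.1   0.   67.7 -10.2]
lin [33.3, -27.7, -2.8] ang [-0.0, -0.0, -0.6] f 0 rows 11
lin [39.9, -2.9, 5.1] ang [-0.0, -0.0, -0.56] f 0 rows 11
```

>>> move_arm(linear=[[33.3, -27.7, -2.8], [33.3, -27.7, -2.8], [33.3, -27.7, -2.8], [33.3, -27.7, -2.8], [33.3, -27.7, -2.8], [33.3, -27.7, -2.8], [33.3, -27.7, -2.8], [33.3, -27.7, -2.8], [33.3, -27.7, -2.8], [33.3, -27.7, -2.8], [33.3, -27.7, -2.8], [33.3, -27.7, -2.8]], angular=[[0, 0, -0.6], [0, 0, -0.6], [0, 0, -0.6], [0, 0, -0.6], [0, 0, -0.6], [0, 0, -0.6], [0, 0, -0.6], [0, 0, -0.6], [0, 0, -0.6], [0, 0, -0.6], [0, 0, -0.6], [0, 0, -0.6]], fingers=[0, 0, 0, 0, 0, 0, 0, 0, 0, 0, 0, 0])

```text
time_s: 1.15
position: [0.4512, -0.166, 0.2505]
tcp_rot: [[0.497, 0.868, -0.0], [0.868, -0.497, 0.003], [0.003, -0.002, -1.0]]
force: [-0.1, 0.4, 0.1]
opening: 0.501
```

>>> move_arm(linear=[[39.9, -2.9, 5.1], [39.9, -2.9, 5.1], [39.9, -2.9, 5.1], [39.9, -2.9, 5.1], [39.9, -2.9, 5.1], [39.9, -2.9, 5.1], [39.9, -2.9, 5.1], [39.9, -2.9, 5.1], [39.9, -2.9, 5.1], [39.9, -2.9, 5.1], [39.9, -2.9, 5.1], [39.9, -2.9, 5.1]], angular=[[0, 0, -0.56], [0, 0, -0.56], [0, 0, -0.56], [0, 0, -0.56], [0, 0, -0.56], [0, 0, -0.56], [0, 0, -0.56], [0, 0, -0.56], [0, 0, -0.56], [0, 0, -0.56], [0, 0, -0.56], [0, 0, -0.56]], fingers=[0, 0, 0, 0, 0, 0, 0, 0, 0, 0, 0, 0])

```text
time_s: 2.15
position: [0.6243, 0.1953, 0.1993]
tcp_rot: [[-0.043, 0.999, -0.002], [0.999, 0.043, 0.002], [0.002, -0.002, -1.0]]
force: [-0.4, -0.2, 0.3]
opening: 0.499
```

Run:
```python
from h import *
import pickle
s=st();c=capture('wrist');save(c,'w1');pickle.dump((c,s),open('w1.pkl','wb'))
```

```text
t 2.15 p [0.624 0.195 0.199] z [-0.002  0.002 -1.   ] y [ 0.999  0.043 -0.002] F [-0.398 -0.168  0.337] op 0.499 j [ 7.5 33.9 78.9  0.1 67.2  5. ]
```

View pics/w1.png

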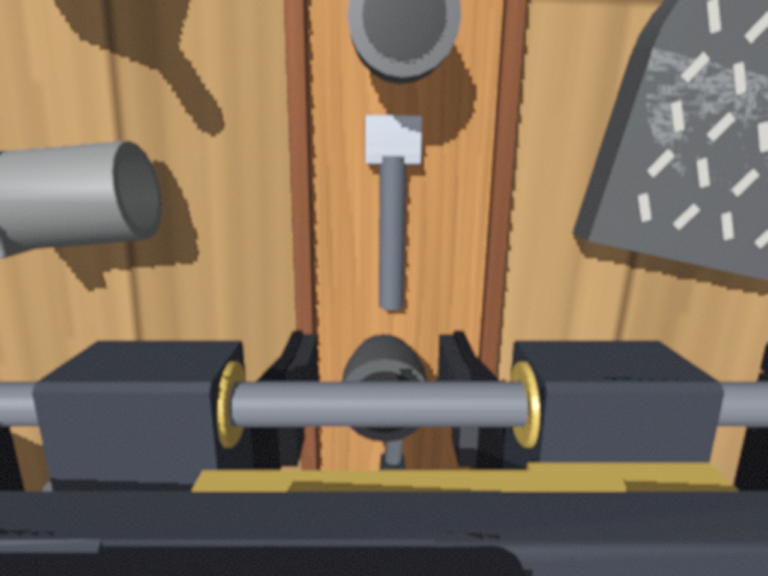

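The wrist picture shows the chisel shank from (391,309) to (393,165) and the blade to (393,115), bowl A's rim at (404,15), the mouth of the left mortar at (137,190), and the battens at x≈300 and x≈500.

Run:
```python
from h import *
import pickle
c,s=pickle.load(open('w1.pkl','rb'))
for n,u,v,z in[('shank end',391,309,.03),('shank/blade',393,164,.029),('blade end',393,115,.03),('battL in top',309,250,.03),('battR in top',491,250,.03),('battL out',300,340,.03),('battL2',309,60,.03),('ML mouth c',137,190,.033),('MLmouth top',128,142,.066), ('MLmouth bot',128,241,.0),('bowlA near rim bottom',404,78,.08),('bowlA l',350,15,.08),('bowlA r',460,15,.08)]:
    print(n,np.round(ray(c,u/1.5,v/1.5,z,s)[:2],4))
plan([((.632,.217,.06),down(91.9-90),0,1),((.632,.217,.025),down(1.9),0,1)])
```

```text
shank end [0.6365 0.1587]
shank/blade [0.6328 0.2601]
blade end [0.6313 0.2909]
battL in top [0.5773 0.1995]
battR in top [0.7039 0.2048]
battL out [0.5709 0.132 ]
battL2 [0.5768 0.3214]
ML mouth c [0.4626 0.2362]
MLmouth top [0.4759 0.267 ]
MLmouth bot [0.4363 0.1945]
bowlA near rim bottom [0.6349 0.3066]
bowlA l [0.605 0.336]
bowlA r [0.6625 0.3383]
lin [2.2, 0.9, 14.0] ang [-0.0, -0.0, 0.01] f 0 rows 5
lin [0.0, 0.0, 3.5] ang [-0.0, -0.0, -0.0] f 0 rows 2
```

Run:
```python
from h import *
plan([((.634,.222,.0235),down(2.3),0,2),((.634,.222,.0235),down(2.3),1,6),((.634,.222,.16),down(2.3),1,2),((.53,-.08,.16),down(-48),1,1),((.432,-.386,.08),down(-99.4),1,2)])
```

```text
lin [2.7, 1.2, 17.6] ang [-0.0, -0.0, 0.0] f 0 rows 7
lin [0.0, -0.0, 0.0] ang [-0.0, -0.0, 0.0] f 1 rows 6
lin [0.0, -0.1, -13.6] ang [-0.0, -0.0, 0.0] f 1 rows 6
lin [-29.7, -11.6, -0.1] ang [-0.0, -0.0, 0.88] f 1 rows 9
lin [-27.7, 16.3, 8.0] ang [-0.0, 0.0, 0.9] f 1 rows 10
```

>>> move_arm(linear=[[2.7, 1.2, 8], [2.7, 1.2, 8], [2.7, 1.2, 12], [2.7, 1.2, 15], [2.7, 1.2, 17], [2.7, 1.2, 17.6], [2.7, 1.2, 17.6], [2.7, 1.2, 17.6]], angular=[[0, 0, 0], [0, 0, 0], [0, 0, 0], [0, 0, 0], [0, 0, 0], [0, 0, 0], [0, 0, 0], [0, 0, 0]], fingers=[0, 0, 0, 0, 0, 0, 0, 0])

```text
time_s: 2.87
position: [0.6349, 0.2199, 0.0244]
tcp_rot: [[-0.039, 0.999, -0.001], [0.999, 0.039, 0.001], [0.002, -0.001, -1.0]]
force: [-0.1, -0.9, 0.2]
opening: 0.501
```

>>> move_arm(linear=[[0, 0, 0], [0, 0, 0], [0, 0, 0], [0, 0, 0], [0, 0, 0], [0, 0, 0], [0, 0, -2], [0, 0, -5], [0, 0, -9], [0, 0, -12], [0, 0, -13.6], [0, 0, -13.6]], angular=[[0, 0, 0], [0, 0, 0], [0, 0, 0], [0, 0, 0], [0, 0, 0], [0, 0, 0], [0, 0, 0], [0, 0, 0], [0, 0, 0], [0, 0, 0], [0, 0, 0], [0, 0, 0]], fingers=[1, 1, 1, 1, 1, 1, 1, 1, 1, 1, 1, 1])

```text
time_s: 3.87
position: [0.638, 0.2205, 0.1652]
tcp_rot: [[-0.039, 0.999, 0.008], [0.999, 0.039, 0.003], [0.003, 0.008, -1.0]]
force: [0.5, 0.3, -0.8]
opening: 0.198
```

Run:
```python
from h import *
import pickle
s=st();c=capture('wrist');save(c,'w2',s=1);pickle.dump((c,s),open('w2.pkl','wb'))
plan([((.53,-.08,.16),down(-48),1,1),((.432,-.386,.08),down(-99.4),1,2)])
```

```text
t 3.87 p [0.638 0.221 0.165] z [ 0.008  0.003 -1.   ] y [0.999 0.039 0.008] F [ 0.458  0.347 -0.845] op 0.198 j [ 9.6 37.5 77.8  0.1 64.3  7.3]
lin [-29.6, -11.8, 0.1] ang [0.0, -0.0, 0.88] f 1 rows 9
lin [-27.7, 16.2, 7.9] ang [-0.0, -0.0, 0.89] f 1 rows 10
```

>>> move_arm(linear=[[-29.6, -11.8, 0.1], [-29.6, -11.8, 0.1], [-29.6, -11.8, 0.1], [-29.6, -11.8, 0.1], [-29.6, -11.8, 0.1], [-29.6, -11.8, 0.1], [-29.6, -11.8, 0.1], [-29.6, -11.8, 0.1], [-29.6, -11.8, 0.1]], angular=[[0, 0, 0.88], [0, 0, 0.88], [0, 0, 0.88], [0, 0, 0.88], [0, 0, 0.88], [0, 0, 0.88], [0, 0, 0.88], [0, 0, 0.88], [0, 0, 0.88]], fingers=[1, 1, 1, 1, 1, 1, 1, 1, 1])

```text
time_s: 4.67
position: [0.5269, -0.0844, 0.1579]
tcp_rot: [[0.749, 0.663, -0.002], [0.663, -0.749, 0.002], [-0.0, -0.003, -1.0]]
force: [-1.0, 0.0, -2.3]
opening: 0.202
```

>>> move_arm(linear=[[-27.7, 16.2, 0], [-27.7, 16.2, 0], [-27.7, 16.2, 0], [-27.7, 16.2, 0], [-27.7, 16.2, 0], [-27.7, 16.2, 0], [-27.7, 16.2, 2], [-27.7, 16.2, 6], [-27.7, 16.2, 7.9], [-27.7, 16.2, 7.9], [-27.7, 16.2, 7.9], [-27.7, 16.2, 7.9]], angular=[[0, 0, 0.89], [0, 0, 0.89], [0, 0, 0.89], [0, 0, 0.89], [0, 0, 0.89], [0, 0, 0.89], [0, 0, 0.89], [0, 0, 0.89], [0, 0, 0.89], [0, 0, 0.89], [0, 0, 0.89], [0, 0, 0.89]], fingers=[1, 1, 1, 1, 1, 1, 1, 1, 1, 1, 1, 1])

```text
time_s: 5.67
position: [0.4268, -0.3876, 0.078]
tcp_rot: [[0.986, -0.164, -0.003], [-0.164, -0.986, 0.004], [-0.004, -0.004, -1.0]]
force: [0.4, 0.8, -1.7]
opening: 0.2
```

Run:
```python
from h import *
import pickle
s=st();c=capture('wrist');save(c,'w3');pickle.dump((c,s),open('w3.pkl','wb'))
c=capture('top');save(c,'top1',(250,130,512,330),2.2);pickle.dump((c,s),open('top1.pkl','wb'))
```

```text
t 5.67 p [ 0.427 -0.388  0.078] z [-0.003  0.004 -1.   ] y [-0.164 -0.986 -0.004] F [ 0.376  0.835 -1.658] op 0.2 j [-53.3  38.1  95.6  -0.   46.6  46.1]
```

View pics/w3.png

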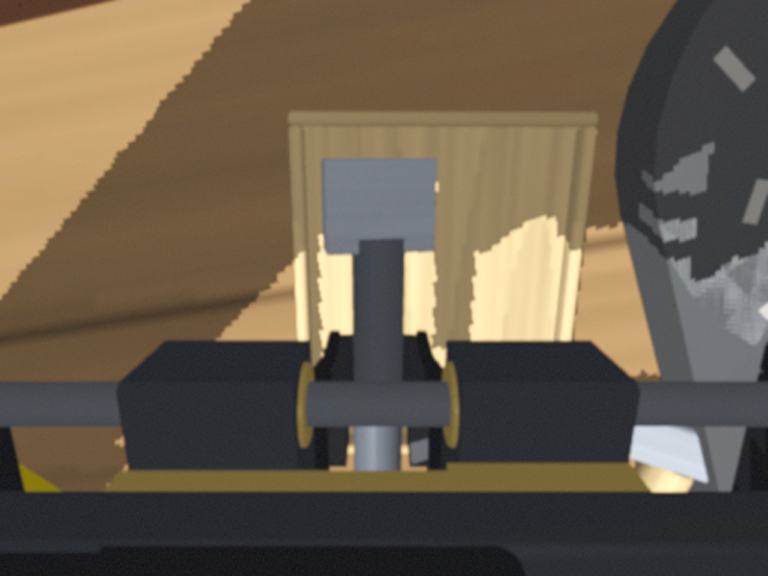

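Held, the chisel lies parallel to the tray. The tray's far wall runs from (290,118) to (597,118).

Run:
```python
from h import *
import pickle
c,s=pickle.load(open('w3.pkl','rb'))
a=ray(c,290/1.5,113/1.5,.018,s);b=ray(c,597/1.5,113/1.5,.018,s);print(a,b,np.linalg.norm(a-b))
u=(b-a)/np.linalg.norm(b-a);n=np.array([u[1],-u[0],0]);n=n if n[0]<0 else -n
print('az',np.degrees(np.arctan2(u[1],u[0])),'centre',(a+b)/2+n*.086)
print('side',ray(c,307/1.5,340/1.5,.018,s),ray(c,297/1.5,113/1.5,.018,s))
print('blade end',ray(c,380/1.5,158/1.5,.085,s))
```

```text
[ 0.52109389 -0.36416056  0.018     ] [ 0.49920909 -0.49494525  0.018     ] 0.13260308612883498
az -99.4995542694896 centre [ 0.42533082 -0.41535947  0.018     ]
side [ 0.41646152 -0.34990551  0.018     ] [ 0.5205936  -0.36715032  0.018     ]
blade end [ 0.49748999 -0.39968025  0.085     ]
```

>>> move_arm(linear=[[0, 0, 2], [0, 0, 4], [0, 0, 5.5], [0, 0, 6.4], [0, 0, 6.7], [0, 0, 6.7]], angular=[[0, 0, 0], [0, 0, 0], [0, 0, 0], [0, 0, 0], [0, 0, 0], [0, 0, 0]], fingers=[1, 1, 1, 1, 1, 1])

```text
time_s: 6.27
position: [0.4286, -0.3882, 0.0138]
tcp_rot: [[0.987, -0.162, -0.0], [-0.162, -0.987, -0.001], [0.0, 0.001, -1.0]]
force: [1.0, 0.0, -1.8]
opening: 0.194
```

>>> move_arm(linear=[[0, 0, 0], [0, 0, 0], [0, 0, 0], [0, 0, -2], [0, 0, -6], [0, 0, -10], [0, 0, -14], [0, 0, -16], [0, 0, -16]], angular=[[0, 0, 0], [0, 0, 0], [0, 0, 0], [0, 0, 0], [0, 0, 0], [0, 0, 0], [0, 0, 0], [0, 0, 0], [0, 0, 0]], fingers=[0.3, 0.3, 0.3, 0.3, 0.3, 0.3, 0.3, 0.3, 0.3])

```text
time_s: 7.02
position: [0.4311, -0.3914, 0.1805]
tcp_rot: [[0.987, -0.162, 0.008], [-0.162, -0.987, -0.011], [0.01, 0.01, -1.0]]
force: [1.0, -0.9, -0.0]
opening: 0.355
```

Run:
```python
from h import *
s=st()
plan([((.54,-.2,.2),down(-48),0,1),((.64,-.02,.18),down(2),0,2)])
```

```text
t 7.02 p [ 0.431 -0.391  0.181] z [ 0.008 -0.011 -1.   ] y [-0.162 -0.987  0.01 ] F [ 1.033 -0.941 -0.024] op 0.355 j [-53.2  29.6  91.4  -0.   58.2  46.1]
lin [7.7, -20.6, -2.1] ang [0.01, -0.0, -0.9] f 0 rows 9
lin [19.5, -6.6, 2.0] ang [0.01, -0.0, -0.87] f 0 rows 9
```

>>> move_arm(linear=[[7.7, -20.6, -2.1], [7.7, -20.6, -2.1], [7.7, -20.6, -2.1], [7.7, -20.6, -2.1], [7.7, -20.6, -2.1], [7.7, -20.6, -2.1], [7.7, -20.6, -2.1], [7.7, -20.6, -2.1]], angular=[[0, 0, -0.9], [0, 0, -0.9], [0, 0, -0.9], [0, 0, -0.9], [0, 0, -0.9], [0, 0, -0.9], [0, 0, -0.9], [0, 0, -0.9]], fingers=[0, 0, 0, 0, 0, 0, 0, 0])

```text
time_s: 7.68
position: [0.5405, -0.1984, 0.1999]
tcp_rot: [[0.735, 0.678, 0.008], [0.678, -0.735, -0.011], [-0.002, 0.013, -1.0]]
force: [0.1, 0.7, -1.1]
opening: 0.497
```

>>> move_arm(linear=[[19.5, -6.6, 2], [19.5, -6.6, 2], [19.5, -6.6, 2], [19.5, -6.6, 2], [19.5, -6.6, 2], [19.5, -6.6, 2], [19.5, -6.6, 2], [19.5, -6.6, 2], [19.5, -6.6, 2]], angular=[[0, 0, -0.87], [0, 0, -0.87], [0, 0, -0.87], [0, 0, -0.87], [0, 0, -0.87], [0, 0, -0.87], [0, 0, -0.87], [0, 0, -0.87], [0, 0, -0.87]], fingers=[0, 0, 0, 0, 0, 0, 0, 0, 0])

```text
time_s: 8.43
position: [0.6387, -0.0177, 0.178]
tcp_rot: [[-0.042, 0.999, 0.007], [0.999, 0.042, -0.011], [-0.011, 0.006, -1.0]]
force: [-0.2, -1.0, 0.7]
opening: 0.5
```

Run:
```python
from h import *
import pickle
s=st();c=capture('wrist');save(c,'w4');pickle.dump((c,s),open('w4.pkl','wb'))
```

```text
t 8.43 p [ 0.639 -0.018  0.178] z [ 0.007 -0.011 -1.   ] y [0.999 0.042 0.006] F [-0.158 -0.966  0.656] op 0.5 j [-11.3  34.   82.8  -0.6  62.7 -13.4]
```

View pics/w4.png

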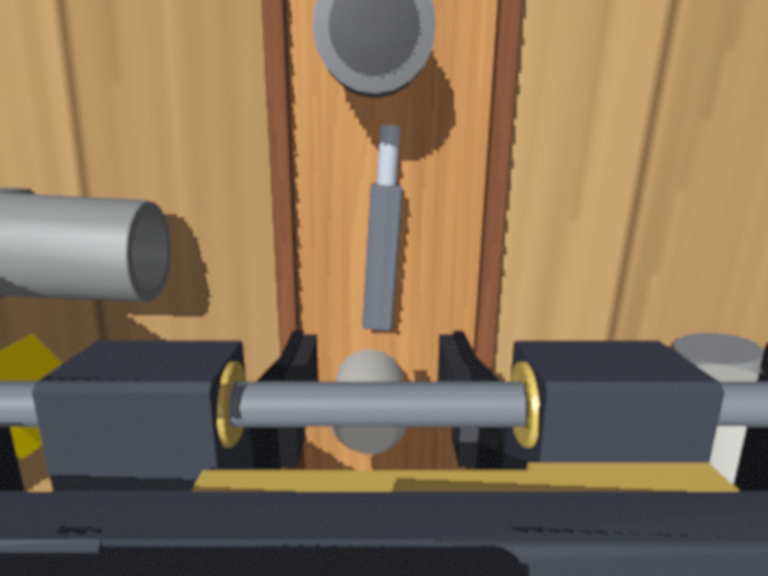

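Here the punch runs from its tip at (390,125) to its tail at (377,329), with the shoulder at (386,184). Bowl B's rim is at (375,25), and the right mortar's mouth is at (148,250).

Run:
```python
from h import *
import pickle
c,s=pickle.load(open('w4.pkl','rb'))
P={}
for n,u,v,z in[('end',377,328,.04),('shoulder',386,184,.04),('tip',390,125,.03),('bowlB l',313,25,.08),('bowlB r',436,25,.08),('bowlB bot',375,94,.08),('MR mouth',149,250,.033),('battL in',294,250,.03),('battR in',485,250,.03)]:
    P[n]=ray(c,u/1.5,v/1.5,z,s);print(n,np.round(P[n][:2],4))
d=P['tip']-P['end'];az=np.degrees(np.arctan2(d[1],d[0]));print('az',az,np.hypot(d[0],d[1]))
g=(P['end']*.5+P['shoulder']*.5);g=P['end']+(d/np.linalg.norm(d))*.055;print(g)
Q=down(az-90)
g[2]=.0235;up=g.copy();up[2]=.16
plan([(g,Q,0,2),(up,Q,1,2),((.53,-.22,.16),down(-48),1,1),((.419,-.444,.08),down(-99.5),1,2)])
```

```text
end [ 0.6421 -0.0594]
shoulder [0.6437 0.0342]
tip [0.6448 0.0687]
bowlB l [0.604  0.1111]
bowlB r [0.6633 0.1136]
bowlB bot [0.6351 0.0813]
MR mouth [ 0.4935 -0.0142]
battL in [ 0.5861 -0.0111]
battR in [ 0.7105 -0.0062]
az 88.77144589624768 0.12814751299608212
[ 0.6432446  -0.00459867  0.03572108]
lin [1.5, 0.4, 15.5] ang [0.01, 0.01, 0.06] f 0 rows 6
lin [-0.0, -0.0, -13.7] ang [-0.0, 0.0, 0.0] f 1 rows 6
lin [-21.8, -11.0, 0.1] ang [-0.0, 0.0, 0.82] f 1 rows 8
lin [-23.1, 9.3, 8.0] ang [0.0, 0.0, 0.9] f 1 rows 10
```

>>> move_arm(linear=[[1.5, 0.4, 6], [1.5, 0.4, 9], [1.5, 0.4, 12], [1.5, 0.4, 14.5], [1.5, 0.4, 15.5], [1.5, 0.4, 15.5], [1.5, 0.4, 15.5]], angular=[[0.01, 0.01, 0.06], [0.01, 0.01, 0.06], [0.01, 0.01, 0.06], [0.01, 0.01, 0.06], [0.01, 0.01, 0.06], [0.01, 0.01, 0.06], [0.01, 0.01, 0.06]], fingers=[0, 0, 0, 0, 0, 0, 0])

```text
time_s: 9.07
position: [0.6435, -0.0055, 0.0236]
tcp_rot: [[0.022, 1.0, -0.003], [1.0, -0.022, -0.001], [-0.001, -0.003, -1.0]]
force: [0.2, 0.0, -0.6]
opening: 0.501
```

>>> move_arm(linear=[[0, 0, 0], [0, 0, 0], [0, 0, 0], [0, 0, 0], [0, 0, 0], [0, 0, -2], [0, 0, -5], [0, 0, -9], [0, 0, -12], [0, 0, -13.7], [0, 0, -13.7]], angular=[[0, 0, 0], [0, 0, 0], [0, 0, 0], [0, 0, 0], [0, 0, 0], [0, 0, 0], [0, 0, 0], [0, 0, 0], [0, 0, 0], [0, 0, 0], [0, 0, 0]], fingers=[1, 1, 1, 1, 1, 1, 1, 1, 1, 1, 1])

```text
time_s: 9.98
position: [0.6469, -0.0057, 0.1653]
tcp_rot: [[0.022, 1.0, 0.007], [1.0, -0.022, -0.003], [-0.003, 0.007, -1.0]]
force: [0.6, -0.3, -1.8]
opening: 0.223
```

>>> move_arm(linear=[[-21.8, -11, 0.1], [-21.8, -11, 0.1], [-21.8, -11, 0.1], [-21.8, -11, 0.1], [-21.8, -11, 0.1], [-21.8, -11, 0.1], [-21.8, -11, 0.1], [-21.8, -11, 0.1]], angular=[[0, 0, 0.82], [0, 0, 0.82], [0, 0, 0.82], [0, 0, 0.82], [0, 0, 0.82], [0, 0, 0.82], [0, 0, 0.82], [0, 0, 0.82]], fingers=[1, 1, 1, 1, 1, 1, 1, 1])

```text
time_s: 10.65
position: [0.5302, -0.2228, 0.1623]
tcp_rot: [[0.75, 0.662, 0.004], [0.662, -0.75, -0.001], [0.003, 0.004, -1.0]]
force: [0.1, 0.2, -2.7]
opening: 0.224
```

>>> move_arm(linear=[[-23.1, 9.3, 0], [-23.1, 9.3, 0], [-23.1, 9.3, 0], [-23.1, 9.3, 0], [-23.1, 9.3, 2], [-23.1, 9.3, 5], [-23.1, 9.3, 8], [-23.1, 9.3, 8], [-23.1, 9.3, 8], [-23.1, 9.3, 8]], angular=[[0, 0, 0.9], [0, 0, 0.9], [0, 0, 0.9], [0, 0, 0.9], [0, 0, 0.9], [0, 0, 0.9], [0, 0, 0.9], [0, 0, 0.9], [0, 0, 0.9], [0, 0, 0.9]], fingers=[1, 1, 1, 1, 1, 1, 1, 1, 1, 1])

```text
time_s: 11.48
position: [0.4191, -0.4439, 0.0803]
tcp_rot: [[0.985, -0.172, 0.003], [-0.172, -0.985, 0.002], [0.003, -0.002, -1.0]]
force: [0.2, 0.3, -0.8]
opening: 0.227
```

Run:
```python
from h import *
import pickle
s=st();c=capture('wrist');save(c,'w5');pickle.dump((c,s),open('w5.pkl','wb'))
plan([((.419,-.444,.0135),down(-99.5),1,2)])
```

```text
t 11.48 p [ 0.419 -0.444  0.08 ] z [ 0.003  0.002 -1.   ] y [-0.172 -0.985 -0.002] F [ 0.228  0.272 -0.815] op 0.227 j [-57.2  39.7  90.7   0.3  49.6  42.5]
lin [-0.1, -0.0, 6.8] ang [-0.0, -0.0, -0.01] f 1 rows 4
```

View pics/w5.png

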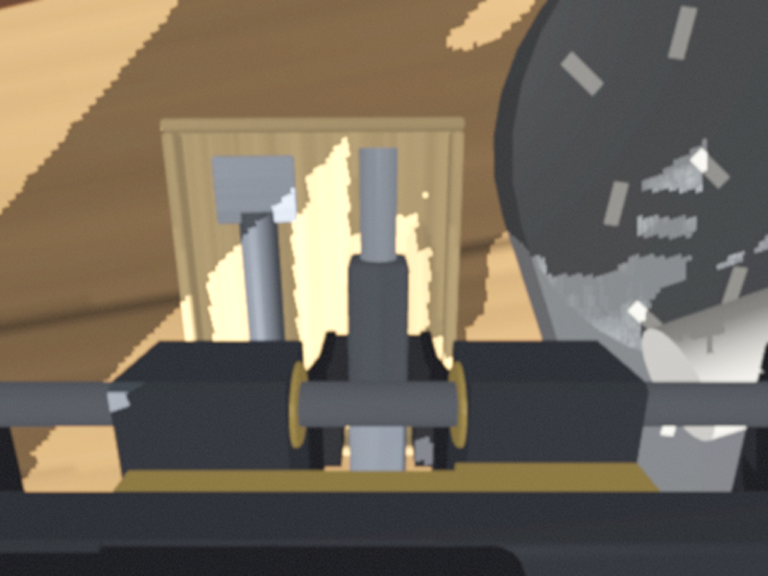

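The chisel lies in the tray at (260,250) and the punch hangs clear over the free half, so I lower it.

>>> move_arm(linear=[[0, 0, 2], [0, 0, 4], [0, 0, 5.5], [0, 0, 6.4], [0, 0, 6.8], [0, 0, 6.8]], angular=[[0, 0, 0], [0, 0, 0], [0, 0, 0], [0, 0, 0], [0, 0, 0], [0, 0, 0]], fingers=[1, 1, 1, 1, 1, 1])

```text
time_s: 12.03
position: [0.4209, -0.4443, 0.0142]
tcp_rot: [[0.985, -0.17, 0.005], [-0.17, -0.985, -0.001], [0.005, 0.0, -1.0]]
force: [-0.1, 0.5, -2.3]
opening: 0.227
```

>>> move_arm(linear=[[0, 0, 0], [0, 0, 0], [0, 0, 0], [0, 0, -2], [0, 0, -6], [0, 0, -10], [0, 0, -14], [0, 0, -18], [0, 0, -20], [0, 0, -20]], angular=[[0, 0, 0], [0, 0, 0], [0, 0, 0], [0, 0, 0], [0, 0, 0], [0, 0, 0], [0, 0, 0], [0, 0, 0], [0, 0, 0], [0, 0, 0]], fingers=[0.4, 0.4, 0.4, 0.4, 0.4, 0.4, 0.4, 0.4, 0.4, 0.4])

```text
time_s: 12.87
position: [0.4222, -0.4474, 0.2217]
tcp_rot: [[0.985, -0.17, 0.013], [-0.17, -0.985, -0.013], [0.015, 0.011, -1.0]]
force: [0.2, 0.6, 0.6]
opening: 0.3
```

```bash
cat > kin.py <<'E'
import numpy as np
from scipy.spatial.transform import Rotation as R
from scipy.optimize import least_squares
def fk(q,p):
    """p: d0 shoulder height, a1 radial, dlat, L1, e (elbow offset), L2, L3(wrist->TCP)"""
    h,a1,dl,L1,e,L2,L3=p;t=np.radians(q)
    z=lambda a:R.from_euler('z',a).as_matrix();y=lambda a:R.from_euler('y',a).as_matrix()
    A=z(t[0]);o=A@[a1,dl,h]
    B=A@y(t[1]);o=o+B@[0,0,L1]
    C=B@y(t[2]);o=o+C@[e,0,L2]
    D=C@z(t[3])@y(t[4]);o=o+D@[0,0,L3]
    E=D@z(t[5])  # flange
    return o,E
if __name__=='__main__':
    L=[eval(l) for l in open('log.txt')]
    f=lambda p:np.concatenate([fk(j,p)[0]-np.array(x) for j,x,_ in L])
    r=least_squares(f,[.35,0,.1,.4,0,.4,.25]);np.set_printoptions(precision=4,suppress=True)
    print(r.x,np.abs(r.fun).max(),np.linalg.svd(r.jac)[1])
    for j,x,Q in L[:3]: print(j,fk(j,r.x)[1].T@np.array(Q))
E
python3 - <<'E'
from h import *
s=st()
E
python3 kin.py
```

```text
t 12.87 p [ 0.422 -0.447  0.222] z [ 0.013 -0.013 -1.   ] y [-0.17  -0.985  0.011] F [0.192 0.617 0.582] op 0.3 j [-57.2  29.1  84.5   0.2  65.4  42.5]
[0.2742 0.     0.111  0.588  0.1141 0.3917 0.3055] 1.0873610900574704e-09 [5.5228 4.1612 2.8284 0.3075 0.2724 0.1198 0.0159]
[np.float64(-74.6866254561544), np.float64(30.26736715415925), np.float64(82.1387059990467), np.float64(2.174095848616906e-05), np.float64(67.68834388750838), np.float64(-10.228231022011744)] [[ 0. -1. -0.]
 [ 1.  0.  0.]
 [-0. -0.  1.]]
[np.float64(7.539450048883387), np.float64(33.93821326816129), np.float64(78.915618254425), np.float64(0.13467292457875146), np.float64(67.22240560146453), np.float64(5.047458347144625)] [[ 0. -1.  0.]
 [ 1.  0.  0.]
 [-0. -0.  1.]]
[np.float64(9.55879948990969), np.float64(37.45977003854363), np.float64(77.80047534080717), np.float64(0.11083919862150898), np.float64(64.25728134500619), np.float64(7.262187303288914)] [[ 0. -1. -0.]
 [ 1.  0.  0.]
 [-0. -0.  1.]]
```

```bash
cat >> kin.py <<'E'
P=[0.2742,0,.111,.588,.1141,.3917,.3055]
LIM=np.array([[-176.69,176.69],[-43.24,126.21],[12.49,139.97],[-82,262],[0,151.66],[-163.58,163.58]])
def ik(pos,Q):
    """elbow-up; returns joint angles (deg) with j5>=0"""
    h,a1,dl,L1,e,L2,L3=P;w=np.array(pos)-L3*Q[:,2]
    rr=np.hypot(w[0],w[1]);rad=np.sqrt(rr**2-dl**2);j1=np.arctan2(w[1],w[0])-np.arctan2(dl,rad)
    z=w[2]-h;F=np.hypot(e,L2);D2=rad**2+z**2
    ca=(D2-L1**2-F**2)/(2*L1*F)
    if abs(ca)>1:return None
    b=np.arccos(ca);j3=b-np.arctan2(e,L2)
    j2=np.arctan2(rad,z)-np.arctan2(F*np.sin(b),L1+F*np.cos(b))
    C=R.from_euler('z',j1)*R.from_euler('y',j2+j3)
    E=Q@np.array([[0,-1,0],[1,0,0],[0,0,1]]).T
    M=(C.inv()*R.from_matrix(E)).as_matrix()
    j5=np.arccos(np.clip(M[2,2],-1,1));j4=np.arctan2(M[1,2],M[0,2]);j6=np.arctan2(M[2,1],-M[2,0])
    j=np.degrees([j1,j2,j3,j4,j5,j6]);
    if j[3]<-82:j[3]+=360
    return j
def ok(j):return j is not None and bool(np.all((j>=LIM[:,0])&(j<=LIM[:,1])))
E
python3 - <<'E'
from kin import *
from h import down,Rn
np.set_printoptions(precision=0,suppress=True)
import ast
j,x,Q=eval(open('log.txt').readlines()[-1]);print(np.array(j),ik(x,np.array(Q)))
def pose(g,yaw,el):
    # tool z elevation el: -90 down, 0 horizontal fwd, < -90 leaning back ; jaw axis horizontal, yaw 0 -> +x
    Q=Rn.from_euler('z',yaw,degrees=True).as_matrix()@down(-90)@Rn.from_euler('y',-(el+90),degrees=True).as_matrix()
    return np.array(g)+.019*Q[:,2],Q
for name,g0,g1 in [('short',(.43,.23,.033),(.637,.223,.09)),('mid',(.45,-.016,.033),(.645,.004,.098))]:
  for a in(0,20,30,40):
    print(name,'back',a,'yaws')
    for yaw in (-20,0,20):
        p,Q=pose(g0,yaw,-90-a);j=ik(p,Q);p1,Q1=pose(g1,yaw,-a);j1=ik(p1,Q1)
        print('  ',yaw,'pick',j,ok(j),'place',j1,ok(j1), 'wrist z',round((p1-.3055*Q1[:,2])[2],2))
E
```

```text
[-57.  29.  84.   0.  65.  43.] [-57.  29.  84.   0.  65.  43.]
short back 0 yaws
   -20 pick [ 15.  41. 110.   0.  29. 125.] True place [  1.  84.  28.  46. 151. 132.] True wrist z 0.09
   0 pick [ 15.  41. 110.   0.  29. 105.] True place [  7.  88.  15.  28. 165. 117.] False wrist z 0.09
   20 pick [ 15.  41. 110.   0.  29.  85.] True place [ 13.  91.   9. -37. 168.  54.] False wrist z 0.09
short back 20 yaws
   -20 pick [  23.   42.  119.  -74.   14. -155.] True place [  1.  74.  36.  28. 134. 118.] True wrist z 0.19
   0 pick [  19.   42.  122.  240.    7. -132.] True place [  7.  78.  26.  12. 145. 102.] True wrist z 0.19
   20 pick [ 14.  42. 124. 162.   7. -78.] True place [ 13.  80.  22. -13. 147.  77.] True wrist z 0.19
short back 30 yaws
   -20 pick [  28.   45.  122.  249.   23. -114.] True place [  2.  69.  42.  23. 125. 115.] True wrist z 0.23
   0 pick [ 21.  46. 128. 206.  25. -95.] True place [  7.  73.  33.   9. 134. 100.] True wrist z 0.23
   20 pick [ 13.  47. 131. 172.  28. -89.] True place [ 13.  74.  30.  -9. 135.  80.] True wrist z 0.23
short back 40 yaws
   -2
[... 932 characters left out ...]
135.  61.] True wrist z 0.2
mid back 30 yaws
   -20 pick [-15.  49. 136. 185.  34. -89.] True place [-12.  69.  42.   8. 129.  99.] True wrist z 0.24
   0 pick [-24.  49. 137. 160.  36. -95.] True place [ -7.  70.  39.  -8. 131.  81.] True wrist z 0.24
   20 pick [-32.  48. 135. 132.  32. -95.] True place [ -1.  69.  42. -23. 125.  65.] True wrist z 0.24
mid back 40 yaws
   -20 pick [-14.  59. 142. 185.  61. -87.] False place [-12.  64.  48.   7. 117.  98.] True wrist z 0.28
   0 pick [ -28.   62.  145.  160.   64. -103.] False place [ -7.  65.  46.  -6. 119.  82.] True wrist z 0.28
   20 pick [ -39.   58.  141.  135.   52. -110.] False place [ -2.  64.  48. -19. 115.  67.] True wrist z 0.28
```

```bash
cat >> kin.py <<'E'
from h import down
def pose(g,yaw,el):
    """grasp point g; tool z elevation el (-90 down, 0 level forward, <-90 leaning back), yaw 0 -> +x, tool x up at the end"""
    Q=R.from_euler('z',yaw,degrees=True).as_matrix()@down(-90)@R.from_euler('y',el+90,degrees=True).as_matrix()
    return np.array(g)+.019*Q[:,2],Q
E
python3 - <<'E'
from kin import *
np.set_printoptions(precision=0,suppress=True)
for name,g0,g1 in [('short',(.43,.23,.033),(.637,.223,.09)),('mid',(.45,-.016,.033),(.645,.004,.098))]:
  for a in(0,15,30,40,50):
    print(name,'back',a,'yaws')
    for yaw in (-30,-15,0,15,30):
        p,Q=pose(g0,yaw,-90-a);j=ik(p,Q);p1,Q1=pose(g1,yaw,-a);j1=ik(p1,Q1)
        print('  ',yaw,'pick',j,ok(j),'place',j1,ok(j1), 'wrist z',round((p1-.3055*Q1[:,2])[2],2))
E
```

```text
short back 0 yaws
   -30 pick [ 15.  41. 110.  -0.  29. 135.] True place [  31.   68.   99.  242.   84. -102.] True wrist z 0.09
   -15 pick [ 15.  41. 110.   0.  29. 120.] True place [ 26.  69. 108. 221.  88. -92.] True wrist z 0.09
   0 pick [ 15.  41. 110.   0.  29. 105.] True place [ 17.  71. 115. 197.  96. -88.] True wrist z 0.09
   15 pick [ 15.  41. 110.  -0.  29.  90.] True place [  6.  72. 119. 171. 101. -92.] True wrist z 0.09
   30 pick [ 15.  41. 110.   0.  29.  75.] True place [ -5.  72. 118. 145.  98. -95.] True wrist z 0.09
short back 15 yaws
   -30 pick [  9.  43. 104.  13.  45. 119.] True place [  30.   60.  102.  246.   66. -108.] True wrist z 0.16
   -15 pick [ 11.  44. 102.   9.  48. 109.] True place [ 25.  60. 111. 222.  68. -96.] True wrist z 0.16
   0 pick [ 13.  44. 101.   4.  50. 100.] True place [ 17.  61. 118. 197.  74. -90.] True wrist z 0.16
   15 pick [ 15.  44. 100.  -0.  51.  90.] True place [  6.  62. 121. 171.  78. -91.] True wrist z 0.16
   30 pick [17. 45. 99. -4. 51. 80.] True place [ -4.  62. 120. 146.  77. -91.] True wrist z 0.16
short back 30 y
[... 3608 characters left out ...]
2.  45. 118. 131.  37. -73.] True wrist z 0.28
   30 pick [ -3.  52.  92. -22.  73.  70.] True place [-27.  45. 113. 104.  41. -62.] True wrist z 0.28
mid back 50 yaws
   -30 pick [-21.  57.  85.   7.  88.  96.] True place [  -2.   41.  109.  249.   19. -135.] True wrist z 0.32
   -15 pick [-16.  57.  83.  -1.  90.  89.] True place [  -7.   41.  113.  200.   14. -104.] True wrist z 0.32
   0 pick [-11.  57.  82.  -8.  90.  83.] True place [-13.  41. 114. 148.  16. -69.] True wrist z 0.32
   15 pick [ -6.  57.  84. -16.  87.  77.] True place [-19.  41. 113. 111.  23. -50.] True wrist z 0.32
   30 pick [ -2.  57.  86. -24.  83.  71.] True place [-23.  41. 109.  86.  31. -41.] True wrist z 0.32
```

Run:
```python
from h import *
from kin import *
plan([((.42,-.2,.28),down(-90),-1,1),((.42,.06,.28),down(-90),-1,1)])
print(ik((.42,.06,.28),down(-90)))
```

```text
lin [-4.3, -24.3, -6.2] ang [0.01, -0.01, -0.17] f -1 rows 8
lin [-0.1, -26.0, -0.0] ang [0.0, -0.0, -0.0] f -1 rows 8
[-7.03667108e+00  9.96298573e+00  1.04828824e+02 -3.50344079e-15
  6.52081905e+01  8.29633289e+01]
```

>>> move_arm(linear=[[-8.5, -46.9, -6.5], [-8.5, -46.9, -6.5], [-8.5, -46.9, -6.5], [-8.5, -46.9, -6.5], [-8.5, -46.9, -6.5], [-8.5, -46.9, -6.5], [-8.5, -46.9, -6.5], [-8.5, -46.9, -6.5], [-8.5, -46.9, -6.5], [-8.5, -46.9, -6.5], [-8.5, -46.9, -6.5], [-8.5, -46.9, -6.5]], angular=[[0.01, -0.01, -0.17], [0.01, -0.01, -0.17], [0.01, -0.01, -0.17], [0.01, -0.01, -0.17], [0.01, -0.01, -0.17], [0.01, -0.01, -0.17], [0.01, -0.01, -0.17], [0.01, -0.01, -0.17], [0.01, -0.01, -0.17], [0.01, -0.01, -0.17], [0.01, -0.01, -0.17], [0.01, -0.01, -0.17]], fingers=[-1, -1, -1, -1, -1, -1, -1, -1, -1, -1, -1, -1])

```text
time_s: 13.87
position: [0.416, 0.0338, 0.2805]
tcp_rot: [[1.0, 0.002, 0.004], [0.002, -1.0, -0.001], [0.004, 0.001, -1.0]]
force: [-0.4, -0.1, 0.0]
opening: 0.99
```

Run:
```python
from h import *
import pickle
s=st();c=capture('wrist');save(c,'w6');pickle.dump((c,s),open('w6.pkl','wb'))
```

```text
t 13.87 p [0.416 0.034 0.281] z [ 0.004 -0.001 -1.   ] y [ 0.002 -1.     0.001] F [-0.355 -0.144  0.037] op 0.99 j [-10.8   9.2 105.7  -0.   64.8  79.2]
```

View pics/w6.png

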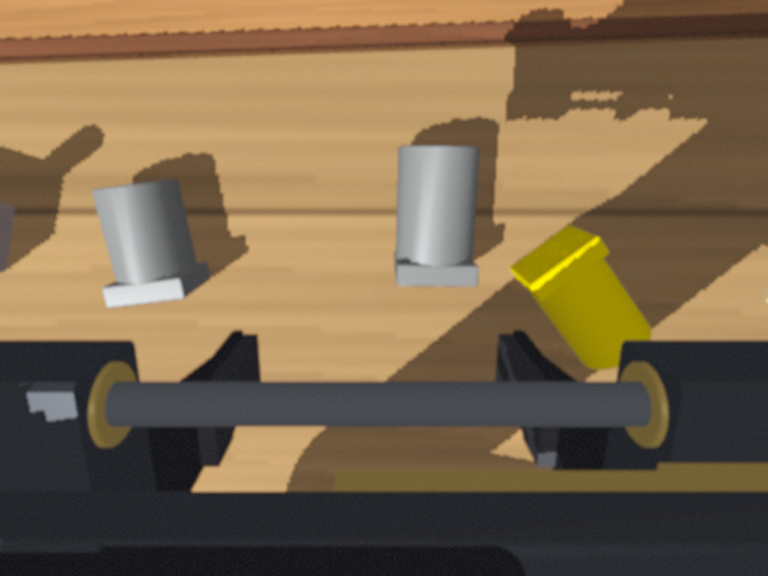

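Both grey mortars are undisturbed. On the right one, the rim runs from (399,147) to (479,147) and the back edge of the foot's top from (398,285) to (478,285). On the left one, the rim runs from (95,188) to (178,181) and the foot's back edge from (107,306) to (185,298).

Run:
```python
from h import *
import pickle
c,s=pickle.load(open('w6.pkl','rb'))
r=lambda u,v,z:ray(c,u/1.5,v/1.5,z,s)
for n,b,m in[('MR',[(398,285),(478,285)],[(398.5,160),(479,160)]),('ML',[(107,306),(185,298)],[(96,195),(180,186)])]:
    A,B=r(*b[0],.066),r(*b[1],.066);C,D=r(*m[0],.045),r(*m[1],.045)
    rim=r((m[0][0]+m[1][0])/2,147 if n=='MR' else 185,.066)
    f=(A+B)/2;k=(C+D)/2
    d=k-f;print(n,'foot',f,'w',np.linalg.norm(A-B),'edge az',np.degrees(np.arctan2(*(A-B)[1::-1]))-90,'body mid',k,'w',np.linalg.norm(C-D),'axis az',np.degrees(np.arctan2(d[1],d[0])),'rim',rim,np.linalg.norm((rim-f)[:2]))
```

```text
MR foot [ 0.3855329  -0.01482685  0.066     ] w 0.06462230962641843 edge az 0.0277131698668569 body mid [ 0.48301365 -0.01468741  0.045     ] w 0.06411159176181631 axis az 0.08195855099292657 rim [ 0.49280836 -0.01177887  0.066     ] 0.1073187523923554
ML foot [0.37102456 0.22289279 0.066     ] w 0.06482553767318788 edge az 6.080054114504307 body mid [0.45895225 0.22799829 0.045     ] w 0.06928759545896007 axis az 3.3231306846713204 rim [0.46473058 0.21714002 0.066     ] 0.09388244355131499
```

Run:
```python
from h import *
import pickle
from kin import *
c,s=pickle.load(open('w4.pkl','rb'))
for v in (350,418,420,455):
    print('roller1',v,ray(c,370/1.5,v/1.5,.09,s)[:2],ray(c,370/1.5,v/1.5,.02,s)[:2])
# predicted pixel of roller at base/top
for y in (-.103,-.11):
    print(y,[1.5*proj(c,(.633,y+dy,z),s) for dy,z in((.024,.02),(.024,.09),(-.024,.09))])
# transfer path check for mid
g0=np.array([.4615,-.0147,.033]);g1=np.array([.643,.004,.02+.077+.002])
A=25
wp=[(g0+[0,0,.0],0,-90-A),(g0+[0,0,.14],0,-90-A),(np.array([.50,0,.22]),25,-75),(np.array([.54,.0,.22]),25,-45),(g1+[0,0,.08],2,-A),(g1,2,-A)]
prev=None
for k in range(len(wp)-1):
    for t in np.linspace(0,1,7)[(1 if k else 0):]:
        g=(1-t)*np.array(wp[k][0])+t*np.array(wp[k+1][0]);yw=(1-t)*wp[k][1]+t*wp[k+1][1];el=(1-t)*wp[k][2]+t*wp[k+1][2]
        p,Q=pose(g,yw,el);j=ik(p,Q);print(k,round(t,2),np.round(j),ok(j),'' if prev is None else np.round(np.abs(j-prev).max()));prev=j
```

```text
roller1 350 [ 0.63762828 -0.05311326] [ 0.63818198 -0.08424029]
roller1 418 [ 0.63919963 -0.09602139] [ 0.64019562 -0.13922591]
roller1 420 [ 0.63924795 -0.097341  ] [ 0.64025755 -0.14091694]
roller1 455 [ 0.64011453 -0.12100415] [ 0.64136804 -0.17124064]
-0.103 [array([362.99037854, 342.95605442]), array([360.26357945, 391.39970398]), array([357.78262156, 463.2377357 ])]
-0.11 [array([362.67168085, 352.01278318]), array([359.88699633, 402.30395622]), array([357.43973314, 473.16633191])]
0 0.0 [-12.  47.  96.  -6.  61.  82.] True 
0 0.17 [-12.  45.  96.  -6.  64.  81.] True 2.0
0 0.33 [-12.  42.  96.  -6.  66.  81.] True 3.0
0 0.5 [-12.  40.  95.  -6.  69.  81.] True 3.0
0 0.67 [-12.  38.  95.  -6.  72.  80.] True 3.0
0 0.83 [-12.  36.  94.  -5.  74.  80.] True 3.0
0 1.0 [-12.  34.  93.  -5.  77.  80.] True 3.0
1 0.17 [-12.  31.  96.  -5.  71.  76.] True 6.0
1 0.33 [-12.  28.  99.  -5.  64.  72.] True 7.0
1 0.5 [-13.  25. 102.  -3.  58.  66.] True 7.0
1 0.67 [-14.  22. 105.   1.  51.  58.] True 8.0
1 0.83 [-16.  20. 108.   7.  46.  48.] True 10.0
1 1.0 [-19.  19. 110.  16.  41.  35.]
[... 178 characters left out ...]
  60.  32. -12.] True 15.0
2 0.83 [-29.  21. 122.  73.  33. -27.] True 15.0
2 1.0 [-31.  23. 124.  85.  36. -40.] True 13.0
3 0.17 [-30.  26. 125.  99.  36. -50.] True 14.0
3 0.33 [-28.  29. 126. 113.  37. -60.] True 14.0
3 0.5 [-26.  32. 126. 127.  40. -69.] True 13.0
3 0.67 [-23.  36. 127. 138.  44. -76.] True 12.0
3 0.83 [-21.  39. 126. 149.  49. -82.] True 10.0
3 1.0 [-18.  43. 126. 158.  54. -85.] True 9.0
4 0.17 [-18.  45. 126. 158.  56. -86.] True 2.0
4 0.33 [-18.  47. 126. 159.  58. -87.] True 2.0
4 0.5 [-18.  49. 126. 159.  60. -88.] True 2.0
4 0.67 [-18.  51. 125. 160.  62. -89.] True 2.0
4 0.83 [-18.  53. 125. 160.  63. -89.] True 2.0
4 1.0 [-18.  55. 125. 160.  65. -90.] True 2.0
```

```bash
cat >> kin.py <<'E'
def rows(wp,s=None,fing=1):
    """wp: list of (grasp point, yaw, el, nrows from previous); prints per-call rows (<=12), rounded"""
    from h import read_state
    s=s or read_state();pos=np.array(s['position']);Q0=np.array(s['tcp_rot'])
    # current grasp parametrisation is wp[0]
    seq=[]
    for a,b in zip(wp[:-1],wp[1:]):
        for t in np.arange(1,b[3]+1)/b[3]:
            seq.append(pose((1-t)*np.array(a[0])+t*np.array(b[0]),(1-t)*a[1]+t*b[1],(1-t)*a[2]+t*b[2]))
    while seq:
        ch,seq=seq[:12],seq[12:]
        l=[np.round(Q0.T@(p-pos)*100,1).tolist() for p,_ in ch];w=[np.round(R.from_matrix(Q0.T@Q).as_rotvec(),2).tolist() for _,Q in ch]
        print('LIN',l);print('ANG',w)
        pos=pos+Q0@np.array(l[-1])/100;Q0=Q0@R.from_rotvec(w[-1]).as_matrix()
E
python3 - <<'E'
from h import *
from kin import *
g0=np.array([.4615,-.0147,.033])
p,Q=pose(g0,0,-115);pre=p-.09*Q[:,2]
plan([(pre,Q,-1,1),(p,Q,-1,1)])
E
```

```text
lin [7.4, 5.0, 18.4] ang [0.0, -0.44, 0.0] f -1 rows 6
lin [0.0, 0.0, 9.0] ang [0.0, -0.0, 0.0] f -1 rows 4
```

>>> move_arm(linear=[[7.4, 5, 8], [7.4, 5, 12], [7.4, 5, 16], [7.4, 5, 18.4], [7.4, 5, 18.4], [7.4, 5, 18.4], [7.4, 5, 18.4], [7.4, 5, 18.4]], angular=[[0, -0.2, 0], [0, -0.3, 0], [0, -0.44, 0], [0, -0.44, 0], [0, -0.44, 0], [0, -0.44, 0], [0, -0.44, 0], [0, -0.44, 0]], fingers=[-1, -1, -1, -1, -1, -1, -1, -1])

```text
time_s: 14.58
position: [0.4905, -0.0143, 0.0987]
tcp_rot: [[0.907, 0.003, -0.422], [0.003, -1.0, -0.001], [-0.422, -0.001, -0.907]]
force: [0.2, 1.0, 0.4]
opening: 1.002
```

Run:
```python
from h import *
from kin import *
s=st();g0=np.array([.4615,-.0147,.033])
p,Q=pose(g0,0,-115)
plan([(p,Q,-1,1)])
```

```text
t 14.58 p [ 0.491 -0.014  0.099] z [-0.422 -0.001 -0.907] y [ 0.003 -1.    -0.001] F [0.208 0.966 0.43 ] op 1.002 j [-11.6  41.1  89.5  -5.1  73.9  80.7]
lin [0.1, 0.0, 9.1] ang [0.0, -0.0, 0.0] f -1 rows 4
```

>>> move_arm(linear=[[0.1, 0, 3], [0.1, 0, 6], [0.1, 0, 8], [0.1, 0, 9.1], [0.1, 0, 9.1], [0.1, 0, 9.1]], angular=[[0, 0, 0], [0, 0, 0], [0, 0, 0], [0, 0, 0], [0, 0, 0], [0, 0, 0]], fingers=[-1, -1, -1, -1, -1, -1])

```text
time_s: 15.08
position: [0.4544, -0.0146, 0.019]
tcp_rot: [[0.909, 0.003, -0.417], [0.003, -1.0, -0.002], [-0.417, 0.001, -0.909]]
force: [-0.2, -0.1, 0.6]
opening: 0.997
```

>>> move_arm(linear=[[0, 0, 0], [0, 0, 0], [0, 0, 0], [0, 0, 0], [-0.4, 0, -0.9], [-1.2, 0, -2.7], [-2.3, 0, -5], [-3.5, 0, -7.6], [-4.8, 0, -10.3], [-5.9, 0, -12.7], [-5.9, 0, -12.7], [-5.9, 0, -12.7]], angular=[[0, 0, 0], [0, 0, 0], [0, 0, 0], [0, 0, 0], [0, 0, 0], [0, 0, 0], [0, 0, 0], [0, 0, 0], [0, 0, 0], [0, 0, 0], [0, 0, 0], [0, 0, 0]], fingers=[1, 1, 1, 1, 1, 1, 1, 1, 1, 1, 1, 1])

```text
time_s: 16.08
position: [0.4549, -0.0145, 0.1596]
tcp_rot: [[0.911, 0.003, -0.413], [0.002, -1.0, -0.002], [-0.413, 0.001, -0.911]]
force: [-0.6, -0.7, -4.9]
opening: 0.763
```

Run:
```python
from h import *
from kin import *
import pickle
s=st();c=capture('wrist');save(c,'w7',s=1);pickle.dump((c,s),open('w7.pkl','wb'))
c=capture('scene');save(c,'s7',(170,100,370,300),2.5)
g=s['position']-.019*s['tcp_rot'][:,2];g1=np.array([.643,.003,.02+.077+.002])
rows([(g,0,-115,0),(np.array([.50,0,.22]),25,-75,8),(np.array([.54,.0,.22]),25,-45,9),(g1+[0,0,.08],2,-25,9),(g1+[0,0,.03],2,-25,3)])
```

```text
t 16.08 p [ 0.455 -0.015  0.16 ] z [-0.413 -0.002 -0.911] y [ 0.003 -1.     0.001] F [-0.563 -0.656 -4.908] op 0.763 j [-12.4  33.6  93.2  -5.3  77.1  79.8]
LIN [[0.4, -0.1, -0.9], [0.8, -0.3, -1.6], [1.2, -0.5, -2.3], [1.5, -0.7, -3.1], [1.9, -0.9, -3.8], [2.2, -1.1, -4.6], [2.5, -1.4, -5.3], [2.9, -1.6, -6.1], [3.3, -1.7, -6.4], [3.8, -1.7, -6.6], [4.3, -1.7, -6.9], [4.7, -1.8, -7.2]]
ANG [[-0.02, 0.08, -0.05], [-0.04, 0.17, -0.1], [-0.05, 0.26, -0.15], [-0.06, 0.34, -0.21], [-0.06, 0.43, -0.27], [-0.06, 0.51, -0.32], [-0.05, 0.6, -0.38], [-0.04, 0.68, -0.44], [-0.02, 0.74, -0.44], [-0.01, 0.8, -0.45], [0.0, 0.85, -0.45], [0.01, 0.91, -0.45]]
LIN [[0.5, 0.2, 0.2], [0.9, 0.4, 0.4], [1.4, 0.6, 0.6], [1.8, 0.8, 0.8], [2.3, 1.0, 0.9], [3.1, 1.5, 1.8], [3.9, 2.0, 2.7], [4.6, 2.5, 3.5], [5.4, 3.1, 4.4], [6.2, 3.6, 5.3], [6.9, 4.1, 6.1], [7.7, 4.6, 7.0]]
ANG [[0.0, 0.06, 0.0], [0.0, 0.12, 0.0], [0.0, 0.18, 0.0], [0.0, 0.23, 0.0], [0.0, 0.29, 0.0], [-0.03, 0.33, 0.04], [-0.05, 0.37, 0.07], [-0.08, 0.41, 0.11], [-0.12, 0.45, 0.14], [-0.15, 0.48, 0.17], [-0.18, 0.52, 0.2], [-0.22, 0.56, 0.23]]
LIN [[0.2, 0.2, 1.2], [0.5, 0.4, 2.4], [-1.0, 0.4, 3.2], [-2.4, 0.4, 4.0], [-3.9, 0.4, 4.8]]
ANG [[-0.04, 0.04, 0.02], [-0.08, 0.08, 0.04], [-0.08, 0.08, 0.04], [-0.08, 0.08, 0.04], [-0.08, 0.08, 0.04]]
```

View pics/s7.png

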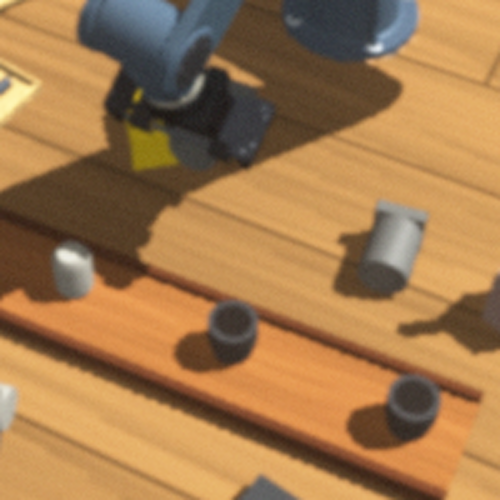

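The mortar is held: opening 66 mm, weight 4.9 N, so it is the middle one. I turn it upright along the path that keeps clear of the wrist singularity.

>>> move_arm(linear=[[0.4, -0.1, -0.9], [0.8, -0.3, -1.6], [1.2, -0.5, -2.3], [1.5, -0.7, -3.1], [1.9, -0.9, -3.8], [2.2, -1.1, -4.6], [2.5, -1.4, -5.3], [2.9, -1.6, -6.1], [3.3, -1.7, -6.4], [3.8, -1.7, -6.6], [4.3, -1.7, -6.9], [4.7, -1.8, -7.2]], angular=[[-0.02, 0.08, -0.05], [-0.04, 0.17, -0.1], [-0.05, 0.26, -0.15], [-0.06, 0.34, -0.21], [-0.06, 0.43, -0.27], [-0.06, 0.51, -0.32], [-0.05, 0.6, -0.38], [-0.04, 0.68, -0.44], [-0.02, 0.74, -0.44], [-0.01, 0.8, -0.45], [0, 0.85, -0.45], [0.01, 0.91, -0.45]], fingers=[1, 1, 1, 1, 1, 1, 1, 1, 1, 1, 1, 1])

```text
time_s: 17.18
position: [0.5241, 0.0047, 0.2015]
tcp_rot: [[0.799, 0.424, 0.426], [0.374, -0.906, 0.201], [0.471, -0.001, -0.882]]
force: [0.3, 1.0, -4.6]
opening: 0.763
```

>>> move_arm(linear=[[0.5, 0.2, 0.2], [0.9, 0.4, 0.4], [1.4, 0.6, 0.6], [1.8, 0.8, 0.8], [2.3, 1.0, 0.9], [3.1, 1.5, 1.8], [3.9, 2.0, 2.7], [4.6, 2.5, 3.5], [5.4, 3.1, 4.4], [6.2, 3.6, 5.3], [6.9, 4.1, 6.1], [7.7, 4.6, 7.0]], angular=[[0, 0.06, 0], [0, 0.12, 0], [0, 0.18, 0], [0, 0.23, 0], [0, 0.29, 0], [-0.03, 0.33, 0.04], [-0.05, 0.37, 0.07], [-0.08, 0.41, 0.11], [-0.12, 0.45, 0.14], [-0.15, 0.48, 0.17], [-0.18, 0.52, 0.2], [-0.22, 0.56, 0.23]], fingers=[1, 1, 1, 1, 1, 1, 1, 1, 1, 1, 1, 1])

```text
time_s: 18.18
position: [0.6335, 0.0055, 0.1725]
tcp_rot: [[0.496, 0.121, 0.86], [0.055, -0.993, 0.107], [0.867, -0.005, -0.499]]
force: [0.6, 0.9, -3.8]
opening: 0.763
```

Run:
```python
from h import *
from kin import *
s=st();g=s['position']-.019*s['tcp_rot'][:,2];print(g)
g1=np.array([.643,.003,.02+.077+.002])
Q=pose(g1,2,-25)[1]
plan([(pose(g1+[0,0,.04],2,-25)[0],Q,1,2)])
```

```text
t 18.18 p [0.634 0.005 0.172] z [ 0.86   0.107 -0.499] y [ 0.121 -0.993 -0.005] F [ 0.627  0.918 -3.795] op 0.763 j [-21.6  38.8 126.9 145.8  47.8 -80.4]
[0.617 0.003 0.182]
lin [-2.3, 0.5, 4.3] ang [-0.08, 0.09, 0.03] f 1 rows 4
```

>>> move_arm(linear=[[-1.1, 0.2, 2.1], [-2.3, 0.5, 4.3], [-2.3, 0.5, 4.3], [-2.3, 0.5, 4.3]], angular=[[-0.04, 0.05, 0.02], [-0.08, 0.09, 0.03], [-0.08, 0.09, 0.03], [-0.08, 0.09, 0.03]], fingers=[1, 1, 1, 1])

```text
time_s: 18.52
position: [0.6575, 0.0055, 0.1247]
tcp_rot: [[0.43, 0.038, 0.902], [0.017, -0.999, 0.034], [0.903, 0.001, -0.43]]
force: [-0.9, 0.1, -5.5]
opening: 0.765
```

Run:
```python
from h import *
from kin import *
import pickle
s=st();g=s['position']-.019*s['tcp_rot'][:,2];print(g)
c=capture('top');save(c,'t8',(85,125,435,265),2.28);pickle.dump(c,open('t8.pkl','wb'))
c=capture('scene');save(c,'s8',(170,100,370,300),2.5);pickle.dump(c,open('s8.pkl','wb'))
g1=np.array([.643,.003,.02+.077+.002])
plan([(pose(g1+[0,0,.005],2,-25)[0],pose(g1,2,-25)[1],1,2)])
```

```text
t 18.52 p [0.657 0.006 0.125] z [ 0.902  0.034 -0.43 ] y [ 0.038 -0.999  0.001] F [-0.875  0.105 -5.455] op 0.765 j [-17.6  49.5 125.8 159.3  60.2 -88.2]
[0.64  0.005 0.133]
lin [-3.1, 0.0, 1.6] ang [-0.0, -0.0, 0.0] f 1 rows 3
```

View pics/s8.png

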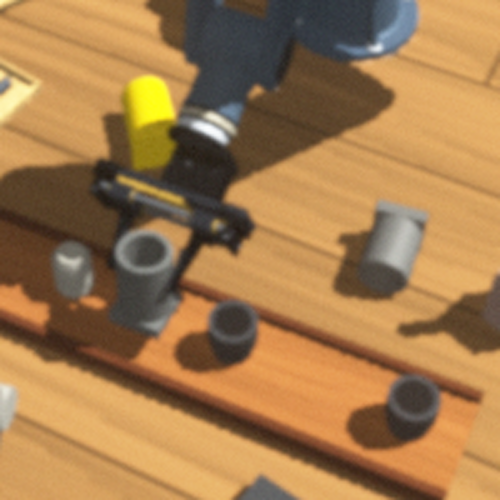

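>>> move_arm(linear=[[-1, 0.1, 0.5], [-2, 0.2, 1], [-2.7, 0.2, 1.3], [-3.0, 0.2, 1.4], [-3.0, 0.2, 1.4], [-3.0, 0.2, 1.4]], angular=[[0, 0, 0], [0, 0, 0], [0, 0, 0], [0, 0, 0], [0, 0, 0], [0, 0, 0]], fingers=[1, 1, 1, 1, 1, 1])

```text
time_s: 19.12
position: [0.6591, 0.0017, 0.0992]
tcp_rot: [[0.419, 0.037, 0.907], [0.019, -0.999, 0.031], [0.908, 0.004, -0.419]]
force: [0.6, 0.3, -4.6]
opening: 0.762
```

Run:
```python
from h import *
s=st();g=s['position']-.019*s['tcp_rot'][:,2];print(g)
```

```text
t 19.12 p [0.659 0.002 0.099] z [ 0.907  0.031 -0.419] y [ 0.037 -0.999  0.004] F [ 0.623  0.256 -4.625] op 0.762 j [-18.1  54.  125.4 159.8  64.6 -90. ]
[0.642 0.001 0.107]
```

>>> move_arm(linear=[[-0.4, -0.1, 0.2], [-0.7, -0.1, 0.3], [-0.8, -0.1, 0.4], [-0.8, -0.1, 0.4]], angular=[[0, 0, 0], [0, 0, 0], [0, 0, 0], [0, 0, 0]], fingers=[1, 1, 1, 1])

```text
time_s: 19.45
position: [0.662, 0.0028, 0.0944]
tcp_rot: [[0.407, 0.038, 0.913], [0.021, -0.999, 0.032], [0.913, 0.006, -0.407]]
force: [0.3, 1.6, 6.2]
opening: 0.763
```

Run:
```python
from h import *
s=st();g=s['position']-.019*s['tcp_rot'][:,2];print(g)
```

```text
t 19.45 p [0.662 0.003 0.094] z [ 0.913  0.032 -0.407] y [ 0.038 -0.999  0.006] F [0.312 1.614 6.241] op 0.763 j [-17.9  55.2 125.1 160.1  66.2 -90.4]
[0.645 0.002 0.102]
```

>>> move_arm(linear=[[0, 0, 0], [0, 0, 0], [0, 0, 0], [0, 0, 0], [0, 0, 0]], angular=[[0, 0, 0], [0, 0, 0], [0, 0, 0], [0, 0, 0], [0, 0, 0]], fingers=[-1, -1, -1, -1, -1])

```text
time_s: 19.87
position: [0.662, 0.0029, 0.0945]
tcp_rot: [[0.407, 0.038, 0.913], [0.021, -0.999, 0.032], [0.913, 0.006, -0.407]]
force: [-0.1, 0.0, -0.0]
opening: 0.984
```

>>> move_arm(linear=[[0, 0, -1], [0, 0, -3], [0, 0, -6], [0, 0, -9], [0, 0, -12], [0, 0, -14], [0, 0, -14]], angular=[[0, 0, 0], [0, 0, 0], [0, 0, 0], [0, 0, 0], [0, 0, 0], [0, 0, 0], [0, 0, 0]], fingers=[-1, -1, -1, -1, -1, -1, -1])

```text
time_s: 20.45
position: [0.5696, -0.0043, 0.1538]
tcp_rot: [[0.415, 0.038, 0.909], [0.021, -0.999, 0.033], [0.909, 0.006, -0.416]]
force: [-0.2, -0.5, 0.2]
opening: 1.0
```

Run:
```python
from h import *
import pickle
s=st()
c=capture('scene');pickle.dump(c,open('s9.pkl','wb'));t=capture('top');pickle.dump(t,open('t9.pkl','wb'))
a=cv2.resize(c['color'][100:300,130:380],None,fx=1.6,fy=1.6,interpolation=2);b=cv2.resize(t['color'][125:265,85:435],None,fx=2.2,fy=2.2,interpolation=2)
im=np.zeros((a.shape[0]*1+b.shape[0],max(a.shape[1],b.shape[1]),3),np.uint8)
w=capture('wrist');pickle.dump((w,s),open('w9.pkl','wb'));w=cv2.resize(w['color'],(360,270));im[:a.shape[0],:a.shape[1]]=a[:, :770];im[:270,402:762]=w;im[a.shape[0]:,:b.shape[1]]=b
print(im.shape);im=im[:600,:800];cv2.imwrite('pics/m9.png',im[:,:,::-1])
```

```text
t 20.45 p [ 0.57  -0.004  0.154] z [ 0.909  0.033 -0.416] y [ 0.038 -0.999  0.006] F [-0.234 -0.511  0.226] op 1.0 j [-25.1  51.1 140.  154.6  75.4 -95.6]
(628, 770, 3)
```

View pics/m9.png

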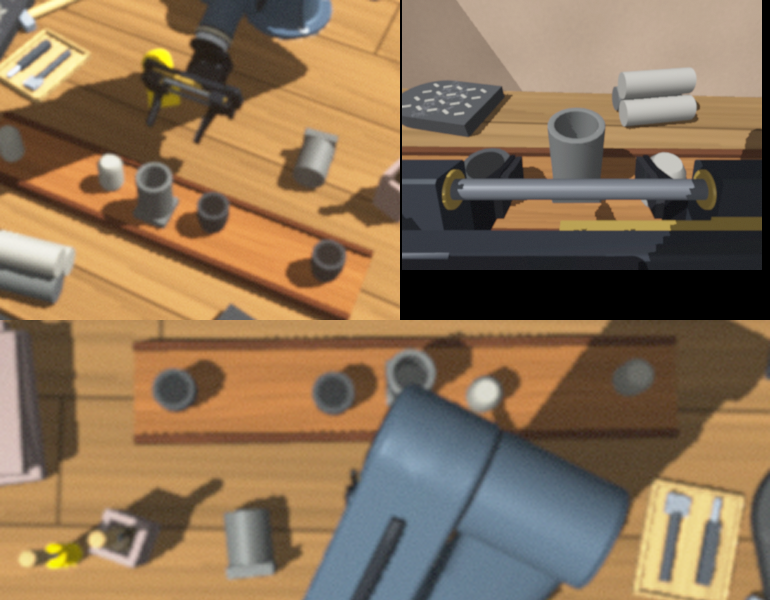

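Run:
```python
from h import *
from kin import *
import pickle
c=pickle.load(open('t9.pkl','rb'))
r=lambda x,y,z:ray(c,85+x/2.2,125+(y-320)/2.2,z)[:2].round(4)
print('mid',r(410,374,.13),'bowlB',r(333,393,.08),'rol1',r(485,392,.09),'bowlA',r(174,389,.08),'rol2',r(635,376,.09))
# sub-pixel circle by thresholding: mortar mouth ring
w,s=pickle.load(open('w9.pkl','rb'))
# rim in wrist picture: composite px -> original *(512/360)
for u,v in((576-402,127),):
    print('rim centre via wrist',ray(w,u*512/360,v*512/360,.13,s)[:2])
p=s['position'];Q=s['tcp_rot']
# retreat options
for tgt in [((.50,.0,.25),0,-60),((.5,.05,.3),10,-75)]:
    print(tgt,np.round(ik(*pose(*tgt))))
```

```text
mid [0.6528 0.0041] bowlB [0.6307 0.1108] rol1 [ 0.6353 -0.1034] bowlA [0.6316 0.3354] rol2 [ 0.6625 -0.315 ]
rim centre via wrist [0.65026352 0.00201443]
((0.5, 0.0, 0.25), 0, -60) [-18.  13. 120.  26.  20.  49.]
((0.5, 0.05, 0.3), 10, -75) [-10.  11. 105.   7.  50.  66.]
```

Run:
```python
from h import *
from kin import *
s=read_state();g=s['position']-.019*s['tcp_rot'][:,2]
wp=[(g,2,-24.6,0),(g+[.0,.02,.09],25,-45,9),(np.array([.48,.10,.28]),28,-75,9),(np.array([.40,.19,.29]),6,-90,6)]
pr=None
for a,b in zip(wp[:-1],wp[1:]):
    for t in np.arange(1,b[3]+1)/b[3]:
        j=ik(*pose((1-t)*np.array(a[0])+t*np.array(b[0]),(1-t)*a[1]+t*b[1],(1-t)*a[2]+t*b[2]));print(np.round(j),ok(j),0 if pr is None else np.round(abs(j-pr).max()));pr=j
rows(wp)
```

```text
[-26.  47. 139. 151.  68. -93.] True 0
[-27.  42. 137. 146.  60. -89.] True 8.0
[-28.  37. 135. 139.  53. -84.] True 7.0
[-28.  33. 133. 132.  47. -78.] True 7.0
[-29.  30. 131. 123.  42. -70.] True 9.0
[-29.  26. 129. 113.  38. -60.] True 10.0
[-29.  24. 126. 101.  35. -50.] True 11.0
[-28.  22. 124.  89.  35. -39.] True 12.0
[-28.  20. 121.  78.  35. -29.] True 11.0
[-26.  18. 120.  70.  34. -19.] True 10.0
[-23.  16. 119.  60.  33.  -8.] True 11.0
[-21.  15. 117.  51.  33.   3.] True 11.0
[-19.  14. 116.  42.  34.  13.] True 10.0
[-16.  13. 114.  33.  36.  23.] True 9.0
[-14.  12. 113.  26.  38.  31.] True 8.0
[-11.  12. 111.  20.  41.  38.] True 7.0
[ -9.  12. 109.  15.  45.  44.] True 6.0
[ -6.  12. 108.  11.  48.  49.] True 5.0
[ -3.  11. 107.   7.  50.  58.] True 9.0
[  0.  11. 107.   4.  53.  67.] True 9.0
[  3.  11. 106.   2.  55.  75.] True 8.0
[  6.  12. 105.   1.  58.  82.] True 7.0
[  9.  12. 104.   0.  61.  89.] True 7.0
[ 11.  12. 103.   0.  64.  95.] True 6.0
LIN [[0.8, -0.3, -0.4], [1.7, -0.6, -0.8], [2.5, -0.9, -1.3], [3.3, -1.1, -1.7], [4.2, -1.4, -2.1], [5.0, -1.7
[... 207 characters left out ...]
 -0.08], [0.19, -0.19, -0.11], [0.23, -0.23, -0.13], [0.26, -0.27, -0.16], [0.3, -0.31, -0.19], [0.33, -0.35, -0.22], [0.33, -0.41, -0.24], [0.33, -0.46, -0.25], [0.32, -0.52, -0.26]]
LIN [[-0.2, -1.2, -0.5], [-0.4, -2.4, -1.0], [-0.6, -3.6, -1.4], [-0.8, -4.8, -1.9], [-0.9, -6.0, -2.4], [-1.1, -7.1, -2.9], [-1.5, -9.0, -3.4], [-2.0, -10.9, -3.8], [-2.4, -12.9, -4.3], [-2.8, -14.8, -4.8], [-3.3, -16.7, -5.3], [-3.7, -18.7, -5.8]]
ANG [[0.01, -0.06, -0.01], [0.01, -0.12, -0.02], [0.01, -0.17, -0.02], [0.01, -0.23, -0.03], [0.01, -0.29, -0.03], [0.02, -0.35, -0.04], [-0.01, -0.39, 0.02], [-0.03, -0.44, 0.08], [-0.06, -0.48, 0.14], [-0.08, -0.52, 0.2], [-0.09, -0.56, 0.27], [-0.11, -0.6, 0.33]]
```

>>> move_arm(linear=[[0.8, -0.3, -0.4], [1.7, -0.6, -0.8], [2.5, -0.9, -1.3], [3.3, -1.1, -1.7], [4.2, -1.4, -2.1], [5.0, -1.7, -2.6], [5.8, -2.0, -3.0], [6.7, -2.2, -3.5], [7.5, -2.5, -3.9], [7.4, -3.4, -4.8], [7.3, -4.4, -5.7], [7.2, -5.3, -6.5]], angular=[[0.04, -0.04, -0.01], [0.08, -0.08, -0.03], [0.12, -0.12, -0.06], [0.15, -0.15, -0.08], [0.19, -0.19, -0.11], [0.23, -0.23, -0.13], [0.26, -0.27, -0.16], [0.3, -0.31, -0.19], [0.33, -0.35, -0.22], [0.33, -0.41, -0.24], [0.33, -0.46, -0.25], [0.32, -0.52, -0.26]], fingers=[-1, -1, -1, -1, -1, -1, -1, -1, -1, -1, -1, -1])

```text
time_s: 21.6
position: [0.5389, 0.0481, 0.2427]
tcp_rot: [[0.732, 0.435, 0.523], [0.351, -0.9, 0.259], [0.584, -0.006, -0.812]]
force: [-0.1, 0.7, -0.1]
opening: 0.993
```

>>> move_arm(linear=[[-0.2, -1.2, -0.5], [-0.4, -2.4, -1.0], [-0.6, -3.6, -1.4], [-0.8, -4.8, -1.9], [-0.9, -6.0, -2.4], [-1.1, -7.1, -2.9], [-1.5, -9.0, -3.4], [-2.0, -10.9, -3.8], [-2.4, -12.9, -4.3], [-2.8, -14.8, -4.8], [-3.3, -16.7, -5.3], [-3.7, -18.7, -5.8]], angular=[[0.01, -0.06, -0.01], [0.01, -0.12, -0.02], [0.01, -0.17, -0.02], [0.01, -0.23, -0.03], [0.01, -0.29, -0.03], [0.02, -0.35, -0.04], [-0.01, -0.39, 0.02], [-0.03, -0.44, 0.08], [-0.06, -0.48, 0.14], [-0.08, -0.52, 0.2], [-0.09, -0.56, 0.27], [-0.11, -0.6, 0.33]], fingers=[-1, -1, -1, -1, -1, -1, -1, -1, -1, -1, -1, -1])

```text
time_s: 22.6
position: [0.3973, 0.1891, 0.268]
tcp_rot: [[0.994, 0.106, 0.008], [0.106, -0.994, 0.005], [0.008, -0.004, -1.0]]
force: [0.3, -0.1, 0.9]
opening: 0.995
```

Run:
```python
from h import *
import pickle
s=st();c=capture('wrist');save(c,'w10');pickle.dump((c,s),open('w10.pkl','wb'))
```

```text
t 22.6 p [0.397 0.189 0.268] z [ 0.008  0.005 -1.   ] y [ 0.106 -0.994 -0.004] F [ 0.295 -0.087  0.898] op 0.995 j [ 10.7  12.  104.3   0.2  63.2  94.5]
```

View pics/w10.png

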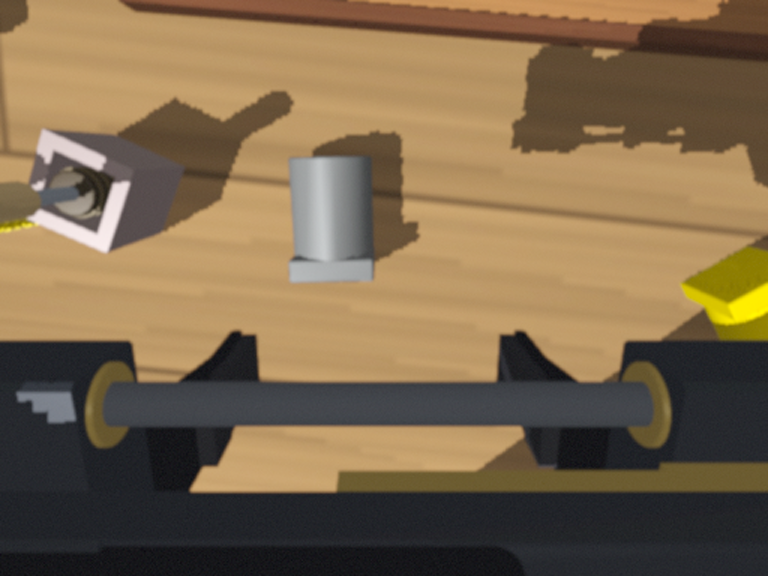

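The short mortar hasn't moved: its foot's back edge runs from (291,282) to (373,280) and its rim is at (290–371,157). The caddy and brush are at (75,190).

Run:
```python
from h import *
from kin import *
import pickle
c,s=pickle.load(open('w10.pkl','rb'))
r=lambda u,v,z:ray(c,u/1.5,v/1.5,z,s)
A,B=r(291,282,.066),r(373,280,.066);f=(A+B)/2;d=(A-B);ea=np.degrees(np.arctan2(d[1],d[0]))-90
C,D=r(290,165,.05),r(371.5,165,.05);k=(C+D)/2;rim=r(331,156,.066)
print('foot',f,np.linalg.norm(d),ea,'body',k,np.linalg.norm(C-D),np.degrees(np.arctan2(*(k-f)[1::-1])),'rim',rim,np.linalg.norm((rim-f)[:2]))
print('caddy corners',[r(u,v,.09)[:2].round(4) for u,v in((44,129),(134,161),(106,251))])
a=np.radians(5.5);g0=np.array([f[0]+.063*np.cos(a),f[1]+.063*np.sin(a),.033]);print(g0)
p,Q=pose(g0,5.5,-115);plan([(p-.09*Q[:,2],Q,-1,1),(p+Q@[0,0,.003],Q,-1,1)])
print(ik(p,Q))
```

```text
foot [0.37067004 0.22315837 0.066     ] 0.06397781049712634 7.538898079141973 body [0.45759198 0.23266185 0.05      ] 0.062300606833188305 6.239565393068138 rim [0.46448446 0.23144414 0.066     ] 0.09417961456137196
caddy corners [array([0.4621, 0.4227]), array([0.4474, 0.3628]), array([0.3822, 0.3845])]
[0.43338    0.22919665 0.033     ]
lin [7.0, -3.2, 17.2] ang [-0.0, -0.44, 0.01] f -1 rows 6
lin [-0.0, 0.0, 9.3] ang [-0.0, -0.0, 0.0] f -1 rows 4
[12.90629998 47.83941059 93.16105482  3.47914705 63.85799936 95.18463152]
```

>>> move_arm(linear=[[7.0, -3.2, 8], [7.0, -3.2, 12], [7.0, -3.2, 16], [7.0, -3.3, 17.2], [7.0, -3.3, 17.2], [7.0, -3.3, 17.2], [7.0, -3.3, 17.2], [7.0, -3.3, 17.2]], angular=[[0, -0.2, 0], [0, -0.3, 0], [0, -0.44, 0], [0, -0.44, 0], [0, -0.44, 0], [0, -0.44, 0], [0, -0.44, 0], [0, -0.44, 0]], fingers=[-1, -1, -1, -1, -1, -1, -1, -1])

```text
time_s: 23.32
position: [0.4622, 0.2327, 0.0979]
tcp_rot: [[0.902, 0.106, -0.419], [0.099, -0.994, -0.039], [-0.421, -0.007, -0.907]]
force: [0.9, 0.5, -0.4]
opening: 1.005
```

Run:
```python
from h import *
from kin import *
s=st();p,Q=pose(np.array([.4333,.2298,.033]),6,-115)
plan([(p+Q@[0,0,.002],Q,-1,1)])
```

```text
t 23.32 p [0.462 0.233 0.098] z [-0.419 -0.039 -0.907] y [ 0.106 -0.994 -0.007] F [ 0.851  0.463 -0.432] op 1.005 j [12.5 42.3 86.5  3.1 75.9 94.9]
lin [0.1, 0.0, 9.2] ang [-0.01, -0.0, 0.0] f -1 rows 4
```

>>> move_arm(linear=[[0.1, 0, 3], [0.1, 0, 6], [0.1, 0, 8], [0.1, 0, 9.3], [0.1, 0, 9.3], [0.1, 0, 9.3]], angular=[[0, 0, 0], [0, 0, 0], [0, 0, 0], [0, 0, 0], [0, 0, 0], [0, 0, 0]], fingers=[-1, -1, -1, -1, -1, -1])

```text
time_s: 23.82
position: [0.4247, 0.2294, 0.0155]
tcp_rot: [[0.903, 0.106, -0.417], [0.1, -0.994, -0.038], [-0.418, -0.007, -0.908]]
force: [0.2, -0.0, 0.5]
opening: 0.999
```

>>> move_arm(linear=[[0, 0, 0], [0, 0, 0], [0, 0, 0], [0, 0, 0], [-0.4, 0, -0.9], [-1.2, 0, -2.7], [-2.3, 0, -5], [-3.5, 0, -7.6], [-4.8, 0, -10.3], [-5.9, 0, -12.7], [-5.9, 0, -12.7], [-5.9, 0, -12.7]], angular=[[0, 0, 0], [0, 0, 0], [0, 0, 0], [0, 0, 0], [0, 0, 0], [0, 0, 0], [0, 0, 0], [0, 0, 0], [0, 0, 0], [0, 0, 0], [0, 0, 0], [0, 0, 0]], fingers=[1, 1, 1, 1, 1, 1, 1, 1, 1, 1, 1, 1])

```text
time_s: 24.82
position: [0.4254, 0.2284, 0.1563]
tcp_rot: [[0.905, 0.107, -0.412], [0.1, -0.994, -0.038], [-0.414, -0.007, -0.91]]
force: [0.2, -0.6, -5.9]
opening: 0.761
```

Run:
```python
from h import *
from kin import *
s=st()
g=s['position']-.019*s['tcp_rot'][:,2];g1=np.array([.636,.224,.02+.063+.002]);print(g)
wp=[(g,6,-115,0),(np.array([.50,.20,.23]),38,-75,9),(np.array([.54,.20,.23]),40,-45,9),(g1+[0,0,.05],2,-25,12)]
pr=None
for a,b in zip(wp[:-1],wp[1:]):
    for t in np.arange(1,b[3]+1)/b[3]:
        j=ik(*pose((1-t)*np.array(a[0])+t*np.array(b[0]),(1-t)*a[1]+t*b[1],(1-t)*a[2]+t*b[2]));print(np.round(j),ok(j),0 if pr is None else np.round(abs(j-pr).max()));pr=j
rows(wp)
```

```text
t 24.82 p [0.425 0.228 0.156] z [-0.412 -0.038 -0.91 ] y [ 0.107 -0.994 -0.007] F [ 0.221 -0.576 -5.931] op 0.761 j [12.9 35.2 90.4  3.2 78.7 95.4]
[0.433 0.229 0.174]
[13. 33. 91.  1. 76. 93.] True 0
[14. 31. 93.  0. 72. 90.] True 4.0
[13. 30. 94. -1. 68. 87.] True 4.0
[13. 28. 96. -1. 63. 83.] True 4.0
[12. 26. 98. -1. 59. 79.] True 4.0
[ 11.  24. 100.   1.  54.  73.] True 5.0
[ 10.  23. 102.   3.  50.  67.] True 6.0
[  8.  21. 104.   7.  46.  59.] True 8.0
[  6.  20. 105.  12.  42.  50.] True 10.0
[  4.  20. 107.  16.  39.  45.] True 5.0
[  3.  19. 109.  21.  36.  39.] True 6.0
[  2.  19. 111.  28.  33.  32.] True 7.0
[  1.  20. 112.  36.  30.  23.] True 9.0
[ -1.  20. 114.  45.  28.  13.] True 10.0
[ -2.  20. 115.  55.  27.   2.] True 11.0
[ -4.  21. 117.  66.  28. -10.] True 12.0
[ -5.  22. 119.  77.  29. -22.] True 12.0
[ -6.  23. 120.  86.  31. -32.] True 11.0
[ -5.  25. 121.  98.  29. -40.] True 11.0
[ -4.  27. 122. 110.  29. -49.] True 12.0
[ -3.  29. 123. 122.  29. -58.] True 12.0
[ -1.  31. 123. 133.  31. -66.] True 12.0
[  1.  33. 124. 144.  33. -73.] True 11.0
[  3.  35.
[... 766 characters left out ...]
 [[0.5, 0.3, 0.2], [0.9, 0.6, 0.3], [1.3, 0.8, 0.4], [1.7, 1.1, 0.5], [2.2, 1.4, 0.7], [2.6, 1.7, 0.8], [3.0, 2.1, 1.8], [3.4, 2.5, 2.8], [3.7, 3.0, 3.8], [4.1, 3.4, 4.8], [4.5, 3.8, 5.8], [4.9, 4.3, 6.8]]
ANG [[-0.0, 0.05, -0.0], [-0.0, 0.11, -0.0], [0.0, 0.17, -0.01], [0.0, 0.23, -0.01], [0.01, 0.29, -0.01], [0.01, 0.34, -0.02], [-0.02, 0.37, 0.03], [-0.06, 0.4, 0.07], [-0.09, 0.43, 0.12], [-0.13, 0.46, 0.16], [-0.17, 0.49, 0.2], [-0.21, 0.52, 0.24]]
LIN [[-0.2, 0.2, 1.1], [-0.3, 0.3, 2.2], [-0.4, 0.5, 3.3], [-0.6, 0.7, 4.4], [-0.7, 0.9, 5.5], [-0.9, 1.1, 6.6]]
ANG [[-0.04, 0.02, 0.03], [-0.09, 0.05, 0.06], [-0.14, 0.08, 0.09], [-0.19, 0.11, 0.12], [-0.23, 0.14, 0.14], [-0.28, 0.17, 0.17]]
```

>>> move_arm(linear=[[0.5, 0.4, -0.9], [1.0, 0.9, -1.8], [1.6, 1.3, -2.6], [2.1, 1.7, -3.5], [2.6, 2.0, -4.5], [3.1, 2.4, -5.4], [3.6, 2.7, -6.3], [4.1, 3.0, -7.2], [4.6, 3.3, -8.2], [5.0, 3.3, -8.4], [5.5, 3.3, -8.7], [5.9, 3.3, -8.9]], angular=[[-0.03, 0.07, -0.05], [-0.05, 0.15, -0.11], [-0.06, 0.22, -0.17], [-0.07, 0.3, -0.24], [-0.08, 0.37, -0.3], [-0.08, 0.45, -0.36], [-0.08, 0.52, -0.43], [-0.07, 0.6, -0.5], [-0.05, 0.67, -0.56], [-0.04, 0.72, -0.57], [-0.02, 0.78, -0.58], [0, 0.84, -0.59]], fingers=[1, 1, 1, 1, 1, 1, 1, 1, 1, 1, 1, 1])

```text
time_s: 25.82
position: [0.517, 0.2045, 0.2103]
tcp_rot: [[0.706, 0.629, 0.326], [0.567, -0.778, 0.271], [0.424, -0.006, -0.906]]
force: [0.3, 0.7, -4.9]
opening: 0.763
```

>>> move_arm(linear=[[0.5, 0.3, 0.2], [0.9, 0.6, 0.3], [1.3, 0.8, 0.4], [1.7, 1.1, 0.5], [2.2, 1.4, 0.7], [2.6, 1.7, 0.8], [3.0, 2.1, 1.8], [3.4, 2.5, 2.8], [3.7, 3.0, 3.8], [4.1, 3.4, 4.8], [4.5, 3.8, 5.8], [4.9, 4.3, 6.8]], angular=[[0, 0.05, 0], [0, 0.11, 0], [0, 0.17, -0.01], [0, 0.23, -0.01], [0.01, 0.29, -0.01], [0.01, 0.34, -0.02], [-0.02, 0.37, 0.03], [-0.06, 0.4, 0.07], [-0.09, 0.43, 0.12], [-0.13, 0.46, 0.16], [-0.17, 0.49, 0.2], [-0.21, 0.52, 0.24]], fingers=[1, 1, 1, 1, 1, 1, 1, 1, 1, 1, 1, 1])

```text
time_s: 26.82
position: [0.5926, 0.2191, 0.1728]
tcp_rot: [[0.547, 0.4, 0.735], [0.23, -0.917, 0.327], [0.805, -0.01, -0.593]]
force: [0.6, 1.1, -4.3]
opening: 0.76
```

Run:
```python
from h import *
from kin import *
s=st();g=s['position']-.019*s['tcp_rot'][:,2];print(g)
g1=np.array([.638,.223,.087])
Q=pose(g1,2,-25)[1]
plan([(pose(g1+[0,0,.05],2,-25)[0],Q,1,2)])
```

```text
t 26.82 p [0.593 0.219 0.173] z [ 0.735  0.327 -0.593] y [ 0.4   -0.917 -0.01 ] F [ 0.612  1.06  -4.317] op 0.76 j [  1.3  34.3 124.  146.5  34.3 -74.5]
[0.579 0.213 0.184]
lin [0.0, 2.1, 7.4] ang [-0.33, 0.2, 0.18] f 1 rows 6
```

>>> move_arm(linear=[[0, 0.3, 1.2], [0, 0.7, 2.4], [0, 1.1, 3.7], [0, 1.4, 5.0], [0, 1.8, 6.2], [0, 2.1, 7.4], [0, 2.1, 7.4], [0, 2.1, 7.4]], angular=[[-0.05, 0.03, 0.03], [-0.11, 0.07, 0.06], [-0.16, 0.1, 0.09], [-0.22, 0.13, 0.12], [-0.28, 0.17, 0.15], [-0.33, 0.2, 0.18], [-0.33, 0.2, 0.18], [-0.33, 0.2, 0.18]], fingers=[1, 1, 1, 1, 1, 1, 1, 1])

```text
time_s: 27.48
position: [0.6533, 0.2248, 0.1245]
tcp_rot: [[0.428, 0.039, 0.903], [0.021, -0.999, 0.033], [0.903, 0.004, -0.429]]
force: [-0.8, -0.2, -4.6]
opening: 0.761
```

Run:
```python
from h import *
from kin import *
s=st();g=s['position']-.019*s['tcp_rot'][:,2];print(g)
g1=np.array([.638,.223,.0885])
plan([(pose(g1,2,-25)[0],pose(g1,2,-25)[1],1,2)])
```

```text
t 27.48 p [0.653 0.225 0.125] z [ 0.903  0.033 -0.429] y [ 0.039 -0.999  0.004] F [-0.765 -0.195 -4.565] op 0.761 j [ 14.8  48.6 118.1 194.6  51.8 -93.9]
[0.636 0.224 0.133]
lin [-3.9, 0.1, 2.1] ang [-0.0, 0.01, 0.01] f 1 rows 4
```

>>> move_arm(linear=[[-1.2, 0, 0.7], [-2.4, 0.1, 1.4], [-3.3, 0.1, 1.8], [-3.9, 0.1, 2.1], [-3.9, 0.1, 2.1], [-3.9, 0.1, 2.1]], angular=[[0, 0, 0], [0, 0, 0], [0, 0, 0], [0, 0, 0], [0, 0, 0], [0, 0, 0]], fingers=[1, 1, 1, 1, 1, 1])

```text
time_s: 27.98
position: [0.6553, 0.2232, 0.08]
tcp_rot: [[0.43, 0.039, 0.902], [0.021, -0.999, 0.033], [0.903, 0.005, -0.43]]
force: [-0.9, 0.4, -5.2]
opening: 0.758
```

>>> move_arm(linear=[[0, 0, 0], [0, 0, 0]], angular=[[0, 0, 0], [0, 0, 0]], fingers=[1, 1])

```text
time_s: 28.15
position: [0.6554, 0.223, 0.0806]
tcp_rot: [[0.429, 0.039, 0.902], [0.021, -0.999, 0.033], [0.903, 0.004, -0.43]]
force: [-1.2, 0.3, -4.4]
opening: 0.76
```

Run:
```python
from h import *
s=st();g=s['position']-.019*s['tcp_rot'][:,2];print(g)
```

```text
t 28.15 p [0.655 0.223 0.081] z [ 0.902  0.033 -0.43 ] y [ 0.039 -0.999  0.004] F [-1.18   0.258 -4.424] op 0.76 j [ 14.5  54.5 117.4 193.4  56.6 -92.4]
[0.638 0.222 0.089]
```

Weight still hangs, so I lower in two small steps.

>>> move_arm(linear=[[-0.2, 0, 0.1], [-0.3, 0, 0.2], [-0.3, 0, 0.2]], angular=[[0, 0, 0], [0, 0, 0], [0, 0, 0]], fingers=[1, 1, 1])

```text
time_s: 28.4
position: [0.6563, 0.2231, 0.0791]
tcp_rot: [[0.425, 0.039, 0.904], [0.02, -0.999, 0.033], [0.905, 0.004, -0.425]]
force: [-4.4, -1.2, 4.7]
opening: 0.761
```

>>> move_arm(linear=[[-0.2, 0, 0.1], [-0.3, 0, 0.1], [-0.3, 0, 0.1]], angular=[[0, 0, 0], [0, 0, 0], [0, 0, 0]], fingers=[1, 1, 1])

```text
time_s: 28.65
position: [0.6563, 0.2231, 0.0791]
tcp_rot: [[0.419, 0.038, 0.907], [0.019, -0.999, 0.033], [0.908, 0.003, -0.419]]
force: [-6.6, -2.0, 8.5]
opening: 0.763
```

>>> move_arm(linear=[[0.1, 0, 0], [0.1, 0, 0], [0.1, 0, 0], [0.1, 0, 0], [0.1, 0, 0]], angular=[[0, 0, 0], [0, 0, 0], [0, 0, 0], [0, 0, 0], [0, 0, 0]], fingers=[-1, -1, -1, -1, -1])

```text
time_s: 29.07
position: [0.6572, 0.2232, 0.0802]
tcp_rot: [[0.418, 0.038, 0.908], [0.019, -0.999, 0.033], [0.908, 0.003, -0.418]]
force: [0.4, 0.2, -1.1]
opening: 0.979
```

>>> move_arm(linear=[[0, 0, -1], [0, 0, -3], [0, 0, -6], [0, 0, -9], [0, 0, -12], [0, 0, -12]], angular=[[0, 0, 0], [0, 0, 0], [0, 0, 0], [0, 0, 0], [0, 0, 0], [0, 0, 0]], fingers=[-1, -1, -1, -1, -1, -1])

```text
time_s: 29.57
position: [0.5424, 0.2189, 0.131]
tcp_rot: [[0.424, 0.04, 0.905], [0.022, -0.999, 0.034], [0.905, 0.006, -0.424]]
force: [-0.3, -0.4, -0.9]
opening: 0.998
```

Run:
```python
from h import *
from kin import *
s=st();g=s['position']-.019*s['tcp_rot'][:,2];print(g)
wp=[(g,2,-25,0),(np.array([.52,.21,.22]),38,-45,11),(np.array([.46,.22,.28]),38,-75,8),(np.array([.37,.31,.31]),0,-90,6)]
pr=None
for a,b in zip(wp[:-1],wp[1:]):
    for t in np.arange(1,b[3]+1)/b[3]:
        j=ik(*pose((1-t)*np.array(a[0])+t*np.array(b[0]),(1-t)*a[1]+t*b[1],(1-t)*a[2]+t*b[2]));print(np.round(j),ok(j),0 if pr is None else np.round(abs(j-pr).max()));pr=j
rows(wp)
```

```text
t 29.57 p [0.542 0.219 0.131] z [ 0.905  0.034 -0.424] y [ 0.04  -0.999  0.006] F [-0.258 -0.437 -0.935] op 0.998 j [ 18.9  50.9 132.5 196.3  68.2 -89.3]
[0.525 0.218 0.139]
[ 16.  49. 133. 191.  65. -90.] True 0
[ 13.  46. 134. 185.  61. -90.] True 6.0
[ 11.  43. 134. 179.  57. -90.] True 6.0
[  8.  40. 134. 172.  52. -89.] True 6.0
[  5.  37. 133. 165.  47. -87.] True 7.0
[  3.  35. 132. 157.  41. -84.] True 8.0
[  1.  32. 131. 148.  37. -78.] True 9.0
[ -1.  29. 129. 137.  33. -71.] True 11.0
[ -2.  27. 127. 124.  30. -62.] True 13.0
[ -3.  25. 125. 110.  29. -51.] True 14.0
[ -4.  24. 123.  96.  29. -40.] True 14.0
[ -3.  21. 121.  82.  26. -24.] True 16.0
[ -1.  19. 119.  65.  25.  -6.] True 18.0
[  1.  17. 117.  50.  26.  11.] True 17.0
[  2.  16. 115.  37.  29.  25.] True 14.0
[  4.  15. 113.  27.  33.  36.] True 11.0
[  6.  14. 110.  19.  38.  44.] True 8.0
[  7.  14. 108.  14.  43.  50.] True 6.0
[  9.  13. 106.  10.  48.  55.] True 5.0
[ 13.  13. 105.   5.  51.  68.] True 13.0
[ 16.  13. 103.   2.  54.  80.] True 12.0
[ 20.  13. 102.  -0.  58.  91.] True 11.0
[ 22.  14. 100
[... 448 characters left out ...]
3], [0.29, -0.19, -0.17], [0.34, -0.22, -0.2], [0.39, -0.25, -0.24], [0.43, -0.28, -0.28], [0.47, -0.31, -0.31], [0.52, -0.33, -0.36], [0.5, -0.4, -0.37]]
LIN [[-0.0, -0.6, -0.9], [-0.0, -1.2, -1.8], [-0.0, -1.7, -2.7], [-0.1, -2.3, -3.7], [-0.1, -2.8, -4.6], [-0.1, -3.4, -5.6], [-0.1, -3.9, -6.5], [-0.1, -6.0, -7.1], [-0.0, -8.1, -7.7], [0.1, -10.2, -8.3], [0.1, -12.3, -8.9], [0.2, -14.4, -9.5]]
ANG [[0.0, -0.06, -0.0], [0.0, -0.13, -0.0], [0.0, -0.19, -0.0], [0.0, -0.26, -0.0], [0.0, -0.32, -0.0], [0.0, -0.39, -0.0], [0.0, -0.46, -0.0], [-0.05, -0.5, 0.1], [-0.09, -0.54, 0.2], [-0.14, -0.58, 0.3], [-0.17, -0.62, 0.41], [-0.21, -0.66, 0.52]]
LIN [[-1.4, -1.6, -0.5]]
ANG [[0.0, -0.04, 0.11]]
```

>>> move_arm(linear=[[0.6, 0, -0.4], [1.2, 0, -0.7], [1.7, 0, -1.1], [2.3, -0.1, -1.5], [2.9, -0.1, -1.9], [3.5, -0.1, -2.3], [4.1, 0, -2.7], [4.6, 0, -3.1], [5.2, 0, -3.5], [5.8, 0, -3.9], [6.3, 0.1, -4.3], [6.6, 0, -5.3]], angular=[[0.05, -0.03, -0.02], [0.1, -0.06, -0.04], [0.15, -0.09, -0.07], [0.2, -0.12, -0.1], [0.25, -0.15, -0.13], [0.29, -0.19, -0.17], [0.34, -0.22, -0.2], [0.39, -0.25, -0.24], [0.43, -0.28, -0.28], [0.47, -0.31, -0.31], [0.52, -0.33, -0.36], [0.5, -0.4, -0.37]], fingers=[-1, -1, -1, -1, -1, -1, -1, -1, -1, -1, -1, -1])

```text
time_s: 30.57
position: [0.5265, 0.222, 0.2072]
tcp_rot: [[0.575, 0.606, 0.549], [0.429, -0.795, 0.428], [0.696, -0.011, -0.718]]
force: [-0.5, -0.5, 0.2]
opening: 1.003
```

>>> move_arm(linear=[[0, -0.6, -0.9], [0, -1.2, -1.8], [0, -1.7, -2.7], [-0.1, -2.3, -3.7], [-0.1, -2.8, -4.6], [-0.1, -3.4, -5.6], [-0.1, -3.9, -6.5], [-0.1, -6.0, -7.1], [0, -8.1, -7.7], [0.1, -10.2, -8.3], [0.1, -12.3, -8.9], [0.2, -14.4, -9.5]], angular=[[0, -0.06, 0], [0, -0.13, 0], [0, -0.19, 0], [0, -0.26, 0], [0, -0.32, 0], [0, -0.39, 0], [0, -0.46, 0], [-0.05, -0.5, 0.1], [-0.09, -0.54, 0.2], [-0.14, -0.58, 0.3], [-0.17, -0.62, 0.41], [-0.21, -0.66, 0.52]], fingers=[-1, -1, -1, -1, -1, -1, -1, -1, -1, -1, -1, -1])

```text
time_s: 31.57
position: [0.392, 0.292, 0.2764]
tcp_rot: [[0.921, 0.348, 0.173], [0.331, -0.936, 0.121], [0.204, -0.054, -0.977]]
force: [-0.1, 0.3, 0.1]
opening: 1.001
```

Run:
```python
from h import *
import pickle
s=st();c=capture('wrist');pickle.dump((c,s),open('w11.pkl','wb'));t=capture('top');pickle.dump(t,open('t11.pkl','wb'))
a=cv2.resize(c['color'],(640,480))[:320];b=cv2.resize(t['color'][125:240,85:375],None,fx=2.4,fy=2.4,interpolation=2)
im=np.zeros((600,max(a.shape[1],b.shape[1]),3),np.uint8);im[:320,:640]=a;im[320:320+b.shape[0],:b.shape[1]]=b[:280]
print(im.shape);cv2.imwrite('pics/m11.png',im[:,:,::-1])
```

```text
t 31.57 p [0.392 0.292 0.276] z [ 0.173  0.121 -0.977] y [ 0.348 -0.936 -0.054] F [-0.064  0.255  0.108] op 1.001 j [ 21.8  10.8 105.7   3.5  51.7  89.8]
(600, 696, 3)
```

View pics/m11.png

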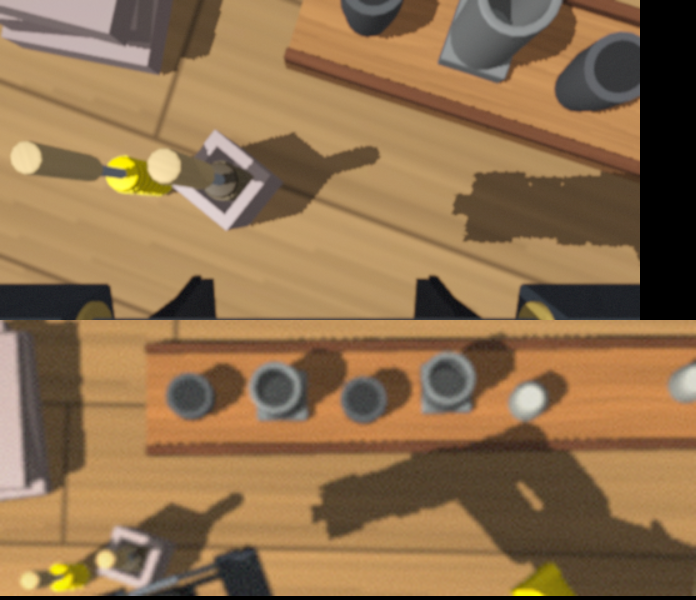

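Both mortars stand: the short one's mouth is at (277,391) and the mid's at (447,380), with neighbours at (190,395), (363,398) and (528,400). In the wrist view the brush end is at (165,167) and the caddy rim corners are at (217,131), (282,180) and (228,230).

Run:
```python
from h import *
from kin import *
import pickle
c,s=pickle.load(open('w11.pkl','rb'));t=pickle.load(open('t11.pkl','rb'))
r=lambda x,y,z:ray(t,85+x/2.4,125+(y-320)/2.4,z)[:2].round(4)
print('short',r(277,391,.115),'mid',r(447,380,.13),'bowlA',r(190,395,.08),'bowlB',r(363,398,.08),'rol',r(528,400,.09),'brush',r(106,560,.21))
q=lambda u,v,z:ray(c,u*.8,v*.8,z,s)[:2].round(4)
print('brush top',q(165,167,.21),'cad',q(217,131,.09),q(282,180,.09),q(228,230,.09),'brush wire/head',q(222,178,.13))
# mouth rims by circle fit in top image: dark inside
g=cv2.cvtColor(t['color'],cv2.COLOR_RGB2GRAY);G=cv2.resize(g,None,fx=4,fy=4,interpolation=cv2.INTER_CUBIC)
for n,(x,y),z,R_ in(('short',(277,391),.115,.0),('mid',(447,380),.13,0)):
    cx,cy=(85+x/2.4),(125+(y-320)/2.4);x0,y0=int(cx-14),int(cy-14)
    roi=G[y0*4:(y0+28)*4,x0*4:(x0+28)*4]
    h=cv2.HoughCircles(cv2.GaussianBlur(roi,(5,5),1),cv2.HOUGH_GRADIENT,1,20,param1=80,param2=12,minRadius=28,maxRadius=56)
    if h is not None:
        for a in h[0][:3]: print(n,a[2]/4/t['fx']*(1.55-z)*2,ray(t,x0+(a[0]-1.5)/4,y0+(a[1]-1.5)/4,z)[:2])
```

```text
short [0.635  0.2188] mid [0.6514 0.0044] bowlA [0.632  0.3351] bowlB [0.6328 0.1112] rol [ 0.6334 -0.102 ] brush [0.4193 0.403 ]
brush top [0.421  0.4025] cad [0.4614 0.4214] [0.4407 0.3518] [0.3817 0.3825] brush wire/head [0.4248 0.3914]
short 0.062462732 [0.63975922 0.22091275]
short 0.07456205 [0.63033404 0.23356808]
mid 0.046544433 [0.65589965 0.00521151]
```

Run:
```python
from h import *
from kin import *
plan([((.4208,.4027,.25),down(0),0,2),((.4208,.4027,.157),down(0),0,1)])
print(ik((.4208,.4027,.157),down(0)))
```

```text
lin [5.7, -8.9, 4.5] ang [0.08, -0.22, -1.21] f 0 rows 12
lin [0.0, 0.1, 9.3] ang [-0.0, 0.0, 0.0] f 0 rows 4
[32.75444456 31.69257938 91.95473309  0.         56.35268752 32.75444456]
```

>>> move_arm(linear=[[5.7, -8.9, 4.5], [5.7, -8.9, 4.5], [5.7, -8.9, 4.5], [5.7, -8.9, 4.5], [5.7, -8.9, 4.5], [5.7, -8.9, 4.5], [5.7, -8.9, 4.5], [5.7, -8.9, 4.5], [5.7, -8.9, 4.5], [5.7, -8.9, 4.5], [5.7, -8.9, 4.5], [5.7, -8.9, 4.5]], angular=[[0.08, -0.22, -1.21], [0.08, -0.22, -1.21], [0.08, -0.22, -1.21], [0.08, -0.22, -1.21], [0.08, -0.22, -1.21], [0.08, -0.22, -1.21], [0.08, -0.22, -1.21], [0.08, -0.22, -1.21], [0.08, -0.22, -1.21], [0.08, -0.22, -1.21], [0.08, -0.22, -1.21], [0.08, -0.22, -1.21]], fingers=[0, 0, 0, 0, 0, 0, 0, 0, 0, 0, 0, 0])

```text
time_s: 32.67
position: [0.4205, 0.4017, 0.2493]
tcp_rot: [[-0.001, 1.0, -0.004], [1.0, 0.001, -0.002], [-0.002, -0.004, -1.0]]
force: [0.2, 0.6, 0.0]
opening: 0.5
```

Run:
```python
from h import *
from kin import *
s=st()
plan([((.4208,.4027,.157),down(0),0,1)])
```

```text
t 32.67 p [0.421 0.402 0.249] z [-0.004 -0.002 -1.   ] y [ 1.     0.001 -0.004] F [0.203 0.57  0.046] op 0.5 j [32.7 25.2 86.5  0.  68.5 32.6]
lin [0.1, 0.1, 9.2] ang [-0.0, 0.0, 0.0] f 0 rows 4
```

>>> move_arm(linear=[[0.1, 0.1, 3], [0.1, 0.1, 6], [0.1, 0.1, 8], [0.1, 0.1, 9.2], [0.1, 0.1, 9.2], [0.1, 0.1, 9.2]], angular=[[0, 0, 0], [0, 0, 0], [0, 0, 0], [0, 0, 0], [0, 0, 0], [0, 0, 0]], fingers=[0, 0, 0, 0, 0, 0])

```text
time_s: 33.17
position: [0.4208, 0.4018, 0.1568]
tcp_rot: [[0.001, 1.0, -0.006], [1.0, -0.001, -0.003], [-0.003, -0.006, -1.0]]
force: [0.3, -0.1, 1.0]
opening: 0.505
```

>>> move_arm(linear=[[0, 0, 0], [0, 0, 0], [0, 0, 0], [0, 0, 0], [0, 0, 0], [0, 0, -1], [0, 0, -4], [0, 0, -8], [0, 0, -12], [0, 0, -15.5], [0, 0, -15.5], [0, 0, -15.5]], angular=[[0, 0, 0], [0, 0, 0], [0, 0, 0], [0, 0, 0], [0, 0, 0], [0, 0, 0], [0, 0, 0], [0, 0, 0], [0, 0, 0], [0, 0, 0], [0, 0, 0], [0, 0, 0]], fingers=[1, 1, 1, 1, 1, 1, 1, 1, 1, 1, 1, 1])

```text
time_s: 34.17
position: [0.4227, 0.403, 0.3151]
tcp_rot: [[0.001, 1.0, 0.0], [1.0, -0.001, 0.001], [0.001, 0.0, -1.0]]
force: [-0.5, 0.7, -2.3]
opening: 0.246
```

Run:
```python
from h import *
from kin import *
s=st()
plan([((.62,.12,.315),down(0),1,1)])
print(np.round(ik((.62,.12,.315),down(0))),np.round(ik((.638,.22,.19),down(0))))
```

```text
t 34.17 p [0.423 0.403 0.315] z [ 0.     0.001 -1.   ] y [ 1.    -0.001  0.   ] F [-0.48   0.74  -2.264] op 0.246 j [32.6 21.7 81.4  0.  76.9 32.7]
lin [-28.3, 19.8, -0.0] ang [0.0, -0.0, -0.0] f 1 rows 10
[ 1. 26. 74.  0. 80.  1.] [10. 36. 76.  0. 68. 10.]
```

>>> move_arm(linear=[[-3, 2, 0], [-7, 5, 0], [-28.3, 19.8, 0], [-28.3, 19.8, 0], [-28.3, 19.8, 0], [-28.3, 19.8, 0], [-28.3, 19.8, 0], [-28.3, 19.8, 0], [-28.3, 19.8, 0], [-28.3, 19.8, 0], [-28.3, 19.8, 0], [-28.3, 19.8, 0]], angular=[[0, 0, 0], [0, 0, 0], [0, 0, 0], [0, 0, 0], [0, 0, 0], [0, 0, 0], [0, 0, 0], [0, 0, 0], [0, 0, 0], [0, 0, 0], [0, 0, 0], [0, 0, 0]], fingers=[1, 1, 1, 1, 1, 1, 1, 1, 1, 1, 1, 1])

```text
time_s: 35.17
position: [0.6189, 0.1207, 0.3134]
tcp_rot: [[0.0, 1.0, -0.004], [1.0, -0.0, 0.002], [0.002, -0.004, -1.0]]
force: [0.5, 0.1, -1.7]
opening: 0.247
```

Run:
```python
from h import *
import pickle
s=st();c=capture('wrist');save(c,'w12');pickle.dump((c,s),open('w12.pkl','wb'))
```

```text
t 35.17 p [0.619 0.121 0.313] z [-0.004  0.002 -1.   ] y [ 1.    -0.    -0.004] F [ 0.547  0.104 -1.745] op 0.247 j [ 0.8 26.  74.6  0.1 79.7  0.8]
```

View pics/w12.png

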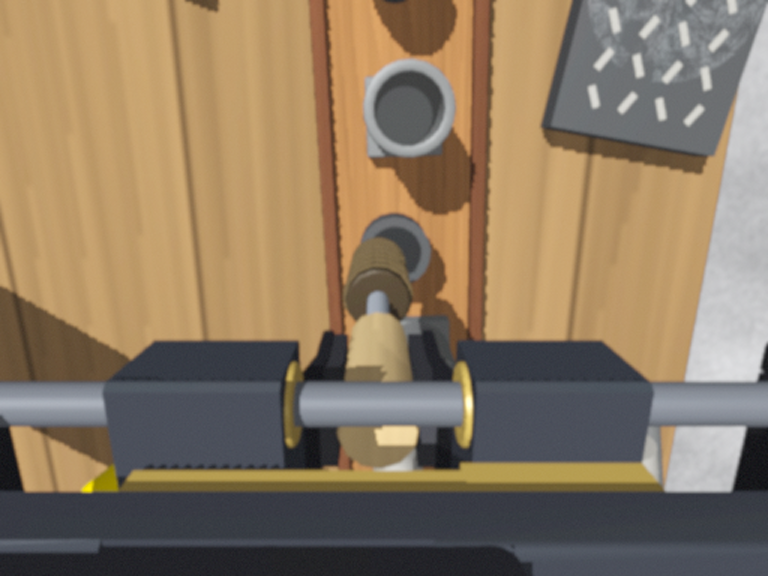

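The short mortar's outer rim spans (363–455, 60–157), centred at (409,108). The brush hangs straight between the fingers, with its head at (378,280).

Run:
```python
from h import *
from kin import *
import pickle
c,s=pickle.load(open('w12.pkl','rb'))
r=lambda u,v,z:ray(c,u/1.5,v/1.5,z,s)[:2]
print('rim',r(409,108,.115),'w',r(455,108,.115)-r(363,108,.115),r(409,60,.115)-r(409,157,.115))
g=cv2.cvtColor(c['color'],cv2.COLOR_RGB2GRAY);G=cv2.resize(g[30:115,230:315],None,fx=4,fy=4,interpolation=2)
h=cv2.HoughCircles(cv2.GaussianBlur(G,(5,5),1),cv2.HOUGH_GRADIENT,1,20,param1=80,param2=15,minRadius=75,maxRadius=140)
if h is not None:
    for a in h[0][:3]: u,v=230+(a[0]-1.5)/4,30+(a[1]-1.5)/4;print(a[2]/4,u*1.5,v*1.5,ray(c,u,v,.115,s)[:2])
p=s['position'];Q=s['tcp_rot']
for d in(-.035,.061,.146):
    print(d,1.5*proj(c,p+Q[:,2]*d,s))
```

```text
rim [0.64156533 0.22256966] w [ 6.4571067e-02 -9.1450681e-05] [-0.00104183  0.06428599]
23.975 408.0 106.125 [0.64084405 0.22381067]
28.0 414.0 110.625 [0.64510747 0.22082467]
20.625 406.125 113.625 [0.63960207 0.21883793]
-0.035 [373.76436402 409.78500611]
0.061 [375.17267979 306.8920961 ]
0.146 [375.7312206  266.08456522]
```

>>> move_arm(linear=[[4, 1, 0], [10.2, 2.1, 0], [10.2, 2.1, 0], [10.2, 2.1, 0], [10.2, 2.1, 0], [10.2, 2.1, 0]], angular=[[0, 0, 0], [0, 0, 0], [0, 0, 0], [0, 0, 0], [0, 0, 0], [0, 0, 0]], fingers=[1, 1, 1, 1, 1, 1])

```text
time_s: 35.72
position: [0.6387, 0.2239, 0.3138]
tcp_rot: [[-0.003, 1.0, -0.004], [1.0, 0.003, 0.001], [0.001, -0.004, -1.0]]
force: [0.3, 0.8, -0.8]
opening: 0.245
```

Run:
```python
from h import *
s=st()
plan([((.640,.2226,.275),down(0),1,1),((.640,.2226,.19),down(0),1,1)])
```

```text
t 35.72 p [0.639 0.224 0.314] z [-0.004  0.001 -1.   ] y [ 1.     0.003 -0.004] F [ 0.326  0.79  -0.763] op 0.245 j [ 9.8 30.1 67.3  0.1 82.8  9.7]
lin [-0.1, 0.1, 3.9] ang [-0.0, -0.0, 0.0] f 1 rows 2
lin [-0.0, 0.1, 8.5] ang [-0.0, -0.0, 0.0] f 1 rows 4
```

Down in a slow, straight line to just above the floor, then check the force.

>>> move_arm(linear=[[-0.1, 0.1, 1], [-0.1, 0.1, 2.5], [-0.1, 0.1, 4], [-0.1, 0.2, 5.5], [-0.1, 0.2, 7], [-0.1, 0.2, 8.5], [-0.1, 0.2, 10], [-0.1, 0.2, 11], [-0.1, 0.2, 11.8], [-0.1, 0.2, 11.8]], angular=[[0, 0, 0], [0, 0, 0], [0, 0, 0], [0, 0, 0], [0, 0, 0], [0, 0, 0], [0, 0, 0], [0, 0, 0], [0, 0, 0], [0, 0, 0]], fingers=[1, 1, 1, 1, 1, 1, 1, 1, 1, 1])

```text
time_s: 36.55
position: [0.6389, 0.222, 0.1935]
tcp_rot: [[-0.002, 1.0, -0.008], [1.0, 0.002, -0.0], [-0.0, -0.008, -1.0]]
force: [0.3, -0.2, -2.2]
opening: 0.243
```

Run:
```python
from h import *
s=st()
```

```text
t 36.55 p [0.639 0.222 0.194] z [-0.008 -0.    -1.   ] y [ 1.     0.002 -0.008] F [ 0.282 -0.158 -2.153] op 0.243 j [ 9.7 36.2 75.4  0.1 68.9  9.5]
```

>>> move_arm(linear=[[0, 0, 0.3], [0, 0, 0.5], [0, 0, 0.6], [0, 0, 0.6]], angular=[[0, 0.0, 0], [0, 0, 0], [0, 0, 0], [0, 0, 0]], fingers=[1, 1, 1, 1])

```text
time_s: 36.88
position: [0.6391, 0.2221, 0.1879]
tcp_rot: [[-0.002, 1.0, -0.007], [1.0, 0.002, 0.0], [0.0, -0.007, -1.0]]
force: [-0.7, -0.7, -1.3]
opening: 0.246
```

>>> move_arm(linear=[[0, 0, 0.1], [0, 0, 0.2], [0, 0, 0.2]], angular=[[0, 0, 0], [0, 0, 0], [0, 0, 0]], fingers=[1, 1, 1])

```text
time_s: 37.13
position: [0.6395, 0.2223, 0.1877]
tcp_rot: [[-0.002, 1.0, -0.006], [1.0, 0.002, 0.0], [0.0, -0.006, -1.0]]
force: [-1.1, 0.0, 5.4]
opening: 0.251
```

>>> move_arm(linear=[[0, 0, -1], [0, 0, -2.5], [0, 0, -4], [0, 0, -5.3], [0, 0, -6.1], [0, 0, -6.3], [0, 0, -6.3]], angular=[[0, 0, 0], [0, 0, 0], [0, 0, 0], [0, 0, 0], [0, 0, 0], [0, 0, 0], [0, 0, 0]], fingers=[1, 1, 1, 1, 1, 1, 1])

```text
time_s: 37.72
position: [0.6402, 0.2223, 0.2516]
tcp_rot: [[-0.002, 1.0, -0.004], [1.0, 0.002, 0.001], [0.001, -0.004, -1.0]]
force: [-0.5, -0.4, -0.5]
opening: 0.244
```

>>> move_arm(linear=[[0, 0, 1], [0, 0, 2.5], [0, 0, 4], [0, 0, 5.3], [0, 0, 6.1], [0, 0, 6.3], [0, 0, 6.5], [0, 0, 6.5]], angular=[[0, 0, 0], [0, 0, 0], [0, 0, 0], [0, 0, 0], [0, 0, 0], [0, 0, 0], [0, 0, 0], [0, 0, 0]], fingers=[1, 1, 1, 1, 1, 1, 1, 1])

```text
time_s: 38.38
position: [0.6388, 0.2223, 0.1873]
tcp_rot: [[-0.002, 1.0, -0.007], [1.0, 0.002, 0.0], [0.0, -0.007, -1.0]]
force: [-3.2, -1.0, 7.3]
opening: 0.245
```

>>> move_arm(linear=[[0, 0, -2], [0, 0, -5], [0, 0, -9], [0, 0, -13], [0, 0, -13.8], [0, 0, -13.8]], angular=[[0, 0, 0], [0, 0, 0], [0, 0, 0], [0, 0, 0], [0, 0, 0], [0, 0, 0]], fingers=[1, 1, 1, 1, 1, 1])

```text
time_s: 38.88
position: [0.6417, 0.2227, 0.3293]
tcp_rot: [[-0.002, 1.0, 0.002], [1.0, 0.002, 0.002], [0.002, 0.002, -1.0]]
force: [0.1, 0.3, -1.7]
opening: 0.244
```

>>> move_arm(linear=[[-4, 0, 0], [-31, -1, 0], [-31, -1, 0], [-31, -1, 0], [-31, -1, 0], [-31, -1, 0], [-31, -1, 0], [-31, -1, 0], [-31, -1, 0], [-31, -1, 0], [-31, -1, 0]], angular=[[0, 0, 0], [0, 0, 0], [0, 0, 0], [0, 0, 0], [0, 0, 0], [0, 0, 0], [0, 0, 0], [0, 0, 0], [0, 0, 0], [0, 0, 0], [0, 0, 0]], fingers=[1, 1, 1, 1, 1, 1, 1, 1, 1, 1, 1])

```text
time_s: 39.8
position: [0.6315, -0.0864, 0.3264]
tcp_rot: [[-0.002, 1.0, -0.002], [1.0, 0.002, 0.004], [0.004, -0.002, -1.0]]
force: [-0.6, 0.0, -0.1]
opening: 0.242
```

Run:
```python
from h import *
import pickle
s=st();c=capture('wrist');save(c,'w13');pickle.dump((c,s),open('w13.pkl','wb'))
print(1.5*proj(c,(.6515,.004,.13),s))
```

```text
t 39.8 p [ 0.632 -0.086  0.326] z [-0.002  0.004 -1.   ] y [ 1.     0.002 -0.002] F [-0.615  0.023 -0.111] op 0.242 j [-17.9  26.   72.5   0.2  81.7 -18.1]
[405.003 125.584]
```

View pics/w13.png

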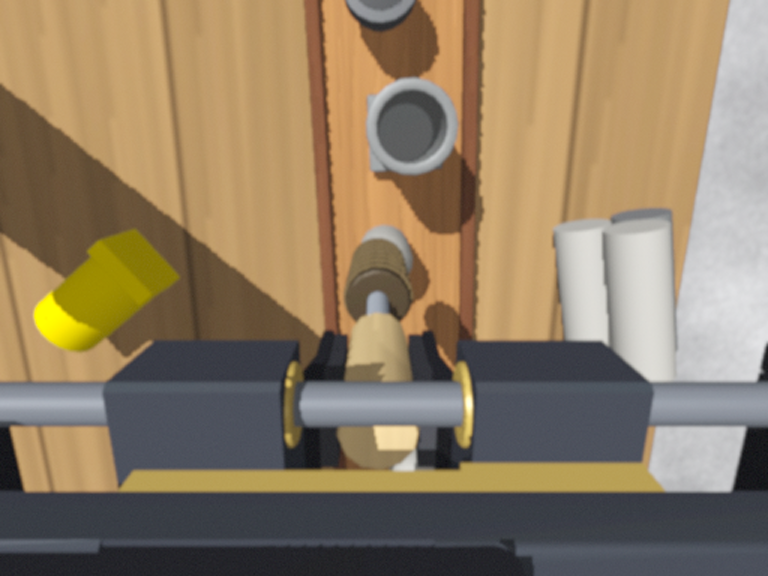

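The mid mortar's rim spans (366–457, 78–175), centred at (411.5,126.5).

Run:
```python
from h import *
import pickle
c,s=pickle.load(open('w13.pkl','rb'))
m=ray(c,411.5/1.5,126.5/1.5,.13,s);print(m)
plan([((m[0]-.001,m[1],.326),down(0),1,1),((m[0]-.001,m[1],.195),down(0),1,1)])
```

```text
[0.65609266 0.00339116 0.13      ]
lin [8.9, 2.4, 0.1] ang [-0.0, -0.0, 0.0] f 1 rows 4
lin [-0.0, -0.0, 13.1] ang [-0.0, -0.0, 0.0] f 1 rows 5
```

>>> move_arm(linear=[[4, 1.2, 0], [8.9, 2.4, 0], [8.9, 2.4, 0], [8.9, 2.4, 0], [8.9, 2.4, 0], [8.9, 2.4, 0]], angular=[[0, 0, 0], [0, 0, 0], [0, 0, 0], [0, 0, 0], [0, 0, 0], [0, 0, 0]], fingers=[1, 1, 1, 1, 1, 1])

```text
time_s: 40.35
position: [0.6551, 0.0035, 0.327]
tcp_rot: [[-0.005, 1.0, -0.002], [1.0, 0.005, 0.003], [0.003, -0.002, -1.0]]
force: [0.3, -0.3, -1.1]
opening: 0.244
```

Run:
```python
from h import *
s=st()
plan([((.655,.0034,.195),down(0),1,1)])
```

```text
t 40.35 p [0.655 0.003 0.327] z [-0.002  0.003 -1.   ] y [ 1.     0.005 -0.002] F [ 0.324 -0.33  -1.114] op 0.244 j [-9.5 27.6 69.7  0.1 82.8 -9.8]
lin [-0.0, 0.0, 13.2] ang [-0.0, -0.0, 0.0] f 1 rows 5
```

>>> move_arm(linear=[[0, 0, 1.5], [0, 0, 3], [0, 0, 4.5], [0, 0, 6], [0, 0, 7.5], [0, 0, 9], [0, 0, 10.5], [0, 0, 12], [0, 0, 13], [0, 0, 13.4], [0, 0, 13.4]], angular=[[0, 0, 0], [0, 0, 0], [0, 0, 0], [0, 0, 0], [0, 0, 0], [0, 0, 0], [0, 0, 0], [0, 0, 0], [0, 0, 0], [0, 0, 0], [0, 0, 0]], fingers=[1, 1, 1, 1, 1, 1, 1, 1, 1, 1, 1])

```text
time_s: 41.27
position: [0.6541, 0.0031, 0.1919]
tcp_rot: [[-0.004, 1.0, -0.004], [1.0, 0.004, 0.003], [0.003, -0.004, -1.0]]
force: [0.0, 0.3, -0.2]
opening: 0.248
```

>>> move_arm(linear=[[0, 0, 0.2], [0, 0, 0.4], [0, 0, 0.6], [0, 0, 0.7], [0, 0, 0.7]], angular=[[0, 0, 0], [0, 0, 0], [0, 0, 0], [0, 0, 0], [0, 0, 0]], fingers=[1, 1, 1, 1, 1])

```text
time_s: 41.68
position: [0.6549, 0.003, 0.1872]
tcp_rot: [[-0.004, 1.0, -0.002], [1.0, 0.004, 0.002], [0.002, -0.002, -1.0]]
force: [-1.7, -0.6, 6.0]
opening: 0.246
```

>>> move_arm(linear=[[0, 0, -1], [0, 0, -2.5], [0, 0, -4], [0, 0, -5.5], [0, 0, -6.8], [0, 0, -7.6], [0, 0, -7.8], [0, 0, -7.8]], angular=[[0, 0, 0], [0, 0, 0], [0, 0, 0], [0, 0, 0], [0, 0, 0], [0, 0, 0], [0, 0, 0], [0, 0, 0]], fingers=[1, 1, 1, 1, 1, 1, 1, 1])

```text
time_s: 42.35
position: [0.6554, 0.0028, 0.2663]
tcp_rot: [[-0.004, 1.0, 0.0], [1.0, 0.004, 0.002], [0.002, 0.0, -1.0]]
force: [0.1, -0.2, -0.5]
opening: 0.245
```

>>> move_arm(linear=[[0, 0, 1], [0, 0, 2.5], [0, 0, 4], [0, 0, 5.5], [0, 0, 6.8], [0, 0, 7.6], [0, 0, 7.9], [0, 0, 8.0], [0, 0, 8.0]], angular=[[0, 0, 0], [0, 0, 0], [0, 0, 0], [0, 0, 0], [0, 0, 0], [0, 0, 0], [0, 0, 0], [0, 0, 0], [0, 0, 0]], fingers=[1, 1, 1, 1, 1, 1, 1, 1, 1])

```text
time_s: 43.1
position: [0.6538, 0.0032, 0.1868]
tcp_rot: [[-0.004, 1.0, -0.003], [1.0, 0.004, 0.002], [0.002, -0.003, -1.0]]
force: [-4.2, 1.2, 7.5]
opening: 0.245
```

>>> move_arm(linear=[[0, 0, -1], [0, 0, -3], [0, 0, -6], [0, 0, -9], [0, 0, -12], [0, 0, -13.5], [0, 0, -13.5]], angular=[[0, 0, 0], [0, 0, 0], [0, 0, 0], [0, 0, 0], [0, 0, 0], [0, 0, 0], [0, 0, 0]], fingers=[1, 1, 1, 1, 1, 1, 1])

```text
time_s: 43.68
position: [0.6568, 0.0026, 0.3268]
tcp_rot: [[-0.004, 1.0, 0.006], [1.0, 0.004, 0.001], [0.001, 0.006, -1.0]]
force: [0.2, -0.6, -0.9]
opening: 0.245
```

Run:
```python
from h import *
s=st()
plan([((.4212,.40,.325),down(0),1,2)])
```

```text
t 43.68 p [0.657 0.003 0.327] z [ 0.006  0.001 -1.   ] y [1.    0.004 0.006] F [ 0.19  -0.631 -0.948] op 0.245 j [-9.5 27.5 69.9  0.1 82.3 -9.8]
lin [39.8, -23.4, 0.1] ang [0.01, -0.0, 0.0] f 1 rows 14
```

>>> move_arm(linear=[[4, -2.3, 0], [39.8, -23.4, 0.1], [39.8, -23.4, 0.1], [39.8, -23.4, 0.1], [39.8, -23.4, 0.1], [39.8, -23.4, 0.1], [39.8, -23.4, 0.1], [39.8, -23.4, 0.1], [39.8, -23.4, 0.1], [39.8, -23.4, 0.1], [39.8, -23.4, 0.1], [39.8, -23.4, 0.1]], angular=[[0, 0, 0], [0, 0, 0], [0, 0, 0], [0, 0, 0], [0, 0, 0], [0, 0, 0], [0, 0, 0], [0, 0, 0], [0, 0, 0], [0, 0, 0], [0, 0, 0], [0, 0, 0]], fingers=[1, 1, 1, 1, 1, 1, 1, 1, 1, 1, 1, 1])

```text
time_s: 44.68
position: [0.4156, 0.4048, 0.3225]
tcp_rot: [[-0.012, 1.0, 0.001], [1.0, 0.012, 0.003], [0.003, 0.001, -1.0]]
force: [0.2, -0.6, -0.6]
opening: 0.245
```

Run:
```python
from h import *
s=st()
plan([((.4213,.402,.26),down(0),1,2)])
```

```text
t 44.68 p [0.416 0.405 0.323] z [ 0.001  0.003 -1.   ] y [1.    0.012 0.001] F [ 0.164 -0.595 -0.647] op 0.245 j [33.2 21.  81.4  0.1 77.5 32.5]
lin [-0.3, 0.6, 6.3] ang [0.0, -0.0, 0.01] f 1 rows 4
```

>>> move_arm(linear=[[-0.3, 0.6, 2], [-0.3, 0.6, 4], [-0.3, 0.6, 6], [-0.3, 0.6, 6.3], [-0.3, 0.6, 6.3]], angular=[[0, 0, 0.01], [0, 0, 0.01], [0, 0, 0.01], [0, 0, 0.01], [0, 0, 0.01]], fingers=[1, 1, 1, 1, 1])

```text
time_s: 45.1
position: [0.4202, 0.401, 0.2568]
tcp_rot: [[-0.001, 1.0, -0.004], [1.0, 0.001, -0.0], [-0.0, -0.004, -1.0]]
force: [0.3, 1.0, -0.6]
opening: 0.246
```

Run:
```python
from h import *
import pickle
s=st();plan([((.4213,.402,.16),down(0),1,2)])
```

```text
t 45.1 p [0.42  0.401 0.257] z [-0.004 -0.    -1.   ] y [ 1.     0.001 -0.004] F [ 0.333  0.968 -0.622] op 0.246 j [32.6 24.7 86.2  0.1 69.4 32.5]
lin [0.1, 0.2, 9.7] ang [-0.0, 0.0, 0.0] f 1 rows 5
```

>>> move_arm(linear=[[0.1, 0.1, 1], [0.1, 0.1, 2], [0.1, 0.1, 3], [0.1, 0.1, 4], [0.1, 0.1, 5], [0.1, 0.1, 5.7], [0.1, 0.1, 5.7]], angular=[[0, 0, 0], [0, 0, 0], [0, 0, 0], [0, 0, 0], [0, 0, 0], [0, 0, 0], [0, 0, 0]], fingers=[1, 1, 1, 1, 1, 1, 1])

```text
time_s: 45.68
position: [0.4199, 0.4012, 0.1978]
tcp_rot: [[-0.001, 1.0, -0.008], [1.0, 0.001, -0.003], [-0.003, -0.008, -1.0]]
force: [-1.1, 0.1, -1.0]
opening: 0.247
```

>>> move_arm(linear=[[0.1, 0.1, 1], [0.1, 0.1, 2], [0.1, 0.1, 3], [0.1, 0.1, 3.7], [0.1, 0.1, 3.9], [0.1, 0.1, 3.9]], angular=[[0, 0, 0], [0, 0, 0], [0, 0, 0], [0, 0, 0], [0, 0, 0], [0, 0, 0]], fingers=[1, 1, 1, 1, 1, 1])

```text
time_s: 46.18
position: [0.4202, 0.4018, 0.1579]
tcp_rot: [[-0.001, 1.0, -0.009], [1.0, 0.001, -0.004], [-0.004, -0.009, -1.0]]
force: [0.1, -0.2, -0.7]
opening: 0.246
```

>>> move_arm(linear=[[0, 0, 0.1], [0, 0, 0.1], [0, 0, 0], [0, 0, 0], [0, 0, 0], [0, 0, 0]], angular=[[0, 0, 0], [0, 0, 0], [0, 0, 0], [0, 0, 0], [0, 0, 0], [0, 0, 0]], fingers=[1, 1, 0, 0, 0, 0])

```text
time_s: 46.68
position: [0.4204, 0.402, 0.1583]
tcp_rot: [[-0.001, 1.0, -0.008], [1.0, 0.001, -0.003], [-0.003, -0.008, -1.0]]
force: [0.5, -0.7, 0.5]
opening: 0.45
```

>>> move_arm(linear=[[0, 0, -2], [0, 0, -5], [0, 0, -9], [0, 0, -13], [0, 0, -16], [0, 0, -16]], angular=[[0, 0, 0], [0, 0, 0], [0, 0, 0], [0, 0, 0], [0, 0, 0], [0, 0, 0]], fingers=[0, 0, 0, 0, 0, 0])

```text
time_s: 47.18
position: [0.4251, 0.4048, 0.3264]
tcp_rot: [[-0.002, 1.0, 0.005], [1.0, 0.002, 0.006], [0.006, 0.005, -1.0]]
force: [0.1, 0.4, 0.9]
opening: 0.502
```

Run:
```python
from h import *
s=st()
plan([((.40,.12,.32),down(-40),0,1)])
```

```text
t 47.18 p [0.425 0.405 0.326] z [ 0.005  0.006 -1.   ] y [1.    0.002 0.005] F [0.103 0.363 0.923] op 0.502 j [32.6 21.3 80.3  0.1 78.  32.5]
lin [-28.5, -2.6, 0.5] ang [0.0, -0.01, 0.7] f 0 rows 8
```

>>> move_arm(linear=[[-48, -2.6, 0], [-48, -2.6, 0], [-48, -2.6, 0], [-48, -2.6, 0], [-48, -2.6, 0], [-48, -2.6, 0], [-48, -2.6, 0], [-48, -2.6, 0], [-48, -2.6, 0], [-48, -2.6, 0], [-48, -2.6, 0], [-48, -2.6, 0]], angular=[[0, 0, 0.7], [0, 0, 0.7], [0, 0, 0.7], [0, 0, 0.7], [0, 0, 0.7], [0, 0, 0.7], [0, 0, 0.7], [0, 0, 0.7], [0, 0, 0.7], [0, 0, 0.7], [0, 0, 0.7], [0, 0, 0.7]], fingers=[0, 0, 0, 0, 0, 0, 0, 0, 0, 0, 0, 0])

```text
time_s: 48.18
position: [0.3996, -0.0793, 0.3236]
tcp_rot: [[0.646, 0.764, 0.006], [0.764, -0.646, 0.003], [0.006, 0.002, -1.0]]
force: [0.2, 0.2, -0.4]
opening: 0.496
```

Run:
```python
from h import *
import pickle
s=st();c=capture('scene');t=capture('top');pickle.dump((c,t),open('fin.pkl','wb'))
a=cv2.resize(c['color'][100:330,100:460],None,fx=1.35,fy=1.35,interpolation=2);b=cv2.resize(t['color'][125:265,85:435],None,fx=2,fy=2,interpolation=2)
im=np.zeros((a.shape[0]+b.shape[0],max(a.shape[1],b.shape[1]),3),np.uint8);im[:a.shape[0],:a.shape[1]]=a;im[a.shape[0]:,:b.shape[1]]=b
print(im.shape,a.shape);cv2.imwrite('pics/fin.png',im[:600,:800,::-1])
```

```text
t 48.18 p [ 0.4   -0.079  0.324] z [ 0.006  0.003 -1.   ] y [ 0.764 -0.646  0.002] F [ 0.25   0.17  -0.448] op 0.496 j [-27.3   5.3 102.9   0.3  71.6  12.8]
(590, 700, 3) (310, 486, 3)
```

View pics/fin.png

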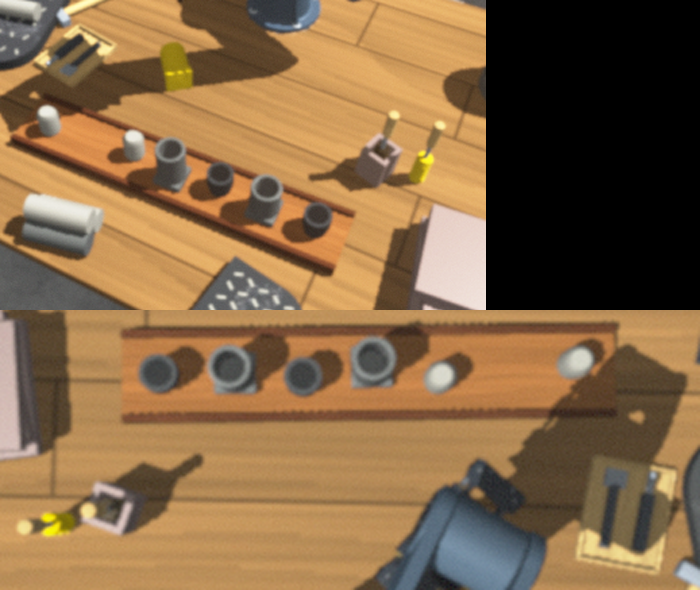

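Run:
```python
from h import *
import pickle
c,s=pickle.load(open('w13.pkl','rb'))
r=lambda u,v,z:ray(c,u/1.5,v/1.5,z,s)[:2].round(4)
print('battens inner at mortar',r(326,126,.03),r(464,126,.03),'mortar foot left edge',r(376,170,.038),r(370,97,.038),'bowlB bottom rim',r(381,26,.08))
c,t=pickle.load(open('fin.pkl','rb'))
q=lambda x,y,z:ray(t,85+x/2,125+(y-310)/2,z)[:2].round(4)
print('short',q(232,368,.115),'mid',q(373,360,.13),'bowlA',q(158,373,.08),'bowlB',q(304,376,.08),'rol1',q(440,377,.09),'brush',q(90,510,.21))
```

```text
battens inner at mortar [0.5854 0.0085] [0.7099 0.0086] mortar foot left edge [ 0.6306 -0.0299] [0.6253 0.0322] bowlB bottom rim [0.6346 0.0788]
short [0.6368 0.217 ] mid [0.6514 0.0036] bowlA [0.6312 0.3356] bowlB [0.6313 0.1088] rol1 [ 0.6329 -0.1021] brush [0.4193 0.4007]
```

```bash
python3 -c "
from rig import hand_in,read_state
print(hand_in(),read_state()['time_s'])"
```

```text
the job is handed in; nothing more can be done
the job is handed in; nothing more can be done
```

The job is handed in, at about 48 s on the robot's clock against the 210 s limit. There were two mortars in this start, the short and the middle one.

- **Chisels:** the chisel and the punch lie side by side in the tray.
- **Mortars:** both stand upright in the lane, the short one between the two bowls and the middle one between the second bowl and the first roller. The gap between the two rollers stays empty. Neither mortar appeared to have been knocked aside.
- **Cleaning:** I brushed the short one first, then the middle one. Each went to the bottom, up to about 1 cm below the mouth, and to the bottom again. All four bottom contacts showed as a 5–8 N push at the wrist.
- **Brush:** it is back in its caddy, bristles down, and the arm is clear of everything.

**Last checks:** in the final pictures everything stands as asked, and both yellow look-alikes and the neighbours are where they were. Along the lane, the middle mortar is within about 3 mm of the middle of its gap. For the short one the close camera agrees, but the top camera puts it about 5 mm off (y 0.217 against 0.222).

Across the lane, the middle mortar stands about 7–10 mm beyond the centreline. It is well clear of the battens, so I left it there. The two cameras also disagree by 4–5 mm across the lane for both mortars.

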